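# Load the counting chamber and light the microscope

## Robot

A 6-joint arm with a two-finger parallel gripper is mounted at the origin on the work surface. World frame = base frame: x ahead of the robot, y to its left, z up, the work surface at z = 0. Lengths are in m, angles in rad, forces in N, time in s.
With the tool pointing down it reaches from about 0.4 to 0.825 m from the base axis. Payload 7 kg.
Tool frame: the origin (TCP) lies at the centre of the arm's flange, where the gripper is bolted on; the fingertips stand 178 mm ahead of it and the grasp point (between the pads) lies 159 mm ahead of it; z points along the fingers, y is the direction in which the jaws open and shut (so a half turn about z gives the same grasp; the last joint's range is limited). The gripper opens to 88 mm and grips with 3 to 60 N. Pads are 19 mm wide; open, the fingers measure 130 mm over their backs; the gripper's body (78 mm by 193 mm) begins 47 mm behind the grasp point.
Start: joints at [-0.865, 0.359, 0.012, 0, -1.224, -0.288], TCP at [0.274, -0.617, 0.405] pointing down, gripper open.
Joint ranges: [-3.07, 3.07], [-1.43, 2.12], [-1.02, 1.25], [-3.03, 1.67], [-3.05, -0], [-3.03, 3.03]. Speed limits (rad/s): [2.39, 2.39, 3.01, 3.14, 3.14, 3.14].

## Interface

Orientations are given as [roll, pitch, yaw] about the fixed x, y, z axes, in that order (R = Rz(yaw) Ry(pitch) Rx(roll)).
In Python, from station import * gives the robot as it stands.
- The arm moves only by the tool send_rows, never from a script. Its argument "motion" is a list of rows, each an object with "offset": the shift along the tool's x, y, z in cm, a list of three; "turn": the turn about the tool's z in degrees. In form: [{"offset": [x, y, z], "turn": turn}, ...]. A call has 1 to 8 rows; each row is the pose to reach, as a shift and turn from the pose commanded when the call began, along the tool's axes at that moment; what a row does not reach only later rows make up. A row lasts 1/10 s, in which the tool goes at most 50 mm and 8.59 degrees, less where a joint would pass 70% of its speed; a pose out of reach is approached as far as the arm can. A call with a gripper value outside its range is refused whole. "hand" is the opening, from -1 (shut) to 1 (fully open), set as the call begins (left out, the last holds). The fingers move at their own pace and stop on an object; "squeeze" is the grip in N (left out, the last holds). Time passes only in rows, so rows that repeat a pose let the fingers close. It gives the time, the measured TCP pose, the force and the opening at its end, in the units of the state.
- get_state(): the state, without advancing time (a new reading comes with each control period).
- grab_frame(name): name is "scene" or "top"; returns a dict with "frame" (384x512x3 uint8, blue, green, red), "range_z" (384x512 float32, m along the optical axis (not along the pixel's ray), 0 where there is no reading), "vertical_fov" (degrees; the focal length in pixels is half the picture's height over the tangent of half this angle, whatever the lens; pixels are square), "cx", "cy" (the principal point, pixels), "cam_to_world" (4x4, takes a point from camera to world coordinates). Camera axes: x right, y up, looking along -z (the intrinsics and any distortion apply to the point x, -y, -z); pixel columns grow to the right and rows downward; lengths in m; the calibration is good to about 2 mm. A picture is of the moment at which its call begins.
- job_done(): hands the job in, once; it reports no verdict.
The state is a dict: "t": time; "q": joint angles; "qd": joint speeds; "joint_efforts": joint torques, N m; "eef_pos": TCP position; "ee_rot": TCP orientation; "force": force on the tool from outside, world axes, zero at the start; "moment": the same for the moment, N m; "width": finger opening in m.
Only numpy, scipy, OpenCV 4.12 (cv2) and the standard library are available. Lean on these libraries where they do the work, as an engineer would, in place of code of your own. Each camera call takes 0.05 s, during which the arm holds its last target. There are 200 camera calls.

## Task

Get the microscope ready for a count: take the glass counting chamber out of its wooden storage block and lay it flat on the microscope stage, centred under the objective, with its length across the stage from left to right (it is glass: set it down, do not let it drop). Then turn the big outer ring of the lamp unit's double knob anticlockwise all the way down to its stop, without turning the small fine-trim knob in its middle, and only with the chamber in place and the ring down press the lamp unit's round push button fully in and let it come back out. Leave the other things on the bench where they stand.

Things in the scene. Friction and masses are not known exactly. Their poses are not given: they have to be found in the camera images.
- microscope: Upright cream microscope, 400 tall, fixed. Origin at bench level under the optical axis; x from front (eyepieces) to back (limb), y across it, z up. One side faces the robot: y points roughly away from the robot, the limb is on the robot's right. Foot 140 wide, from 80 before to 145 behind the axis, 30 high; limb 58 wide from 82 behind; arm and head above 270 high.
- objective_tip (a point): Lowest point of the objective, 36 above the stage centre. Objective 21 in diameter; from 43 above its tip the nosepiece, 52 in diameter, centred 11 behind the axis; spare objectives point back. A gripper does not fit over the stage centre: there the chamber can be held only by its end nearer the robot, with the gripper leaning back to the robot by 35 to 45 degrees.
- stage_centre (a point): Point on the stage's top surface (145 above the bench) exactly under the objective, on the optical axis; axes as the microscope's. The stage is a black flat plate 128 (along x) by 150 (along y, left to right), 12 thick; a low bar 10 wide and 8 high lies on it along y, 51 to 61 behind the centre.
- chamber: Glass counting chamber: a clear greenish flat slab 75 long (its x axis) by 34 wide (y) by 6 thick (z), about 45 g, with a silvery counting field in the middle. Origin at the centre of its underside. It starts in the storage block. The bench between block, microscope foot, small clear bottle and wooden lid is free.
- storage_block: Fitted hardwood block 100 long (x) by 52 wide (y) by 34 high, fixed, lid off; origin at the centre of its underside. The chamber lies lengthwise at the bottom of its well, underside 12 and top 18 above the bench. 34 high walls enclose its ends; in both long sides a notch 34 wide in the middle is open down to 6 above the bench: fingers reach the chamber there only, straight from above, across its middle.
- lamp_unit: Lamp power unit: a cream and grey box 130 deep (x) by 200 wide (y), top panel at 58 above the bench, fixed; origin at the centre of its underside, x away from the robot at zero yaw. On its top: the double knob, axis vertical, at (0, +45), and the push button at (-5, -52).
- dimmer_ring (a joint): Angle of the outer ring (coarse brightness), rad: 0 at the lower stop, growing clockwise seen from above, up to 4.7; so it is turned anticlockwise to get to 0. Stays where it is left; turning takes about 0.04 N m.
- ring_grip (a point): On the vertical axis of the double knob, 10 above the underside of the ring. The outer ring is a black knurled disc 50 in diameter and 17 high, its underside 61 and its top 78 above the bench. From it the plain aluminium trim knob rises.
- trim_knob (a joint): Angle of the inner fine-trim knob, rad, grows clockwise from above; to be left as it is. Not coupled to the ring. 22 in diameter, top 98 above the bench (20 above the ring's top).
- trim_mark (a point): Mark on the top of the trim knob, 10 from its axis, turning with it.
- lamp_button (a joint): Travel of the push button, m: 0 out, 0.006 fully pressed (5 N); springs back when let go.
- lamp_button_top (a point): Centre of the button's top face (it moves with the button), 80 above the bench when out. Round aluminium button 22 in diameter, in a dark round collar 38 in diameter whose top is 70 above the bench; it is pressed straight down.
- amber_bottle: Brown glass bottle with white cap, 56 in diameter, 112 tall, standing; origin at the centre of its underside.
- small_beaker: Small glass beaker, 42 in diameter, 56 tall; origin at the centre of its underside.
- dropper_bottle: Small clear bottle with white cap, 32 in diameter, 78 tall; origin at the centre of its underside.
- petri_dish: Closed clear Petri dish, 62 in diameter, 17 high; origin at the centre of its underside.
- block_lid: Wooden lid of the storage block, 100 by 52 by 14, lying on the bench; origin at the centre of its underside.
Mind the look-alikes: they are no part of the job. What is shaped like the lamp_unit but blue is not meant.

How it is judged:
On the way:
1. with the chamber lying in place on the stage and the outer ring down at its stop, the lamp button is pressed fully in (value of joint lamp_button above 0.005 m and value of joint dimmer_ring below 0.12 rad and horizontal distance between chamber and stage_centre below 0.01 m and z of chamber in the frame of stage_centre between -0.003 and 0.003 m and angle between the x axis of chamber and the y axis of microscope, either way round below 0.2 rad and angle between chamber's own z axis and vertical below 0.06 rad), for 0.05 s.
At the end, for the whole second after the job is handed in: The counting chamber rests flat on the stage, its centre within 10 mm of the optical axis and its length within 0.2 rad of the stage's left-right direction; the outer ring is within 0.12 rad of its lower stop; the button is fully out again; the chamber is at rest (horizontal distance between chamber and stage_centre below 0.01 m and z of chamber in the frame of stage_centre between -0.003 and 0.003 m and angle between the x axis of chamber and the y axis of microscope, either way round below 0.2 rad and angle between chamber's own z axis and vertical below 0.06 rad and linear speed of chamber below 0.01 m/s and value of joint dimmer_ring below 0.12 rad and value of joint lamp_button below 0.001 m); the robot touches nothing.
It fails at once if the fine-trim knob in the middle is turned by more than about 10 degrees (distance of trim_mark from where it was at the start of the episode above 0.0018 m).
It fails at once if the glass chamber is let fall from more than about 1 cm (linear speed of chamber above 0.45 m/s and contact force between the fingers and chamber below 0.01 N).
It fails at once if another thing on the bench is shifted by more than 3 cm (distance of any of amber_bottle, small_beaker, dropper_bottle, petri_dish, block_lid from where it was at the start of the episode above 0.03 m).
It also fails if it takes over 64 s, if anything falls off the work surface, if the arm or the gripper's body presses on something with over 40 N, if the wrist force passes 120 N, or if a joint passes its speed limit or range.

## Working session

There is one attempt and no reset: what is moved stays moved. The work goes in short steps, Python scripts to look and compute and a tool call to move; the robot and the scene stay as the last step left them, time stands still between calls to the robot, and variables do not carry over. Pictures are saved under pics/ and viewed, about 8 in all and at most 12, crops included, and the job is handed in when it is done.

Besides the shell and the picture viewer there is one more tool, called after ">>>" by a JSON object that holds its "api" and its "payload", one argument or row to a line. send_rows: Moves the arm, as the interface text tells. Its arguments: {"type":"object","properties":{"motion":{"type":"array"},"hand":{"type":"number"},"squeeze":{"type":"number"}},"required":["motion"]}

```bash
mkdir -p pics; ls; cat > h.py <<'E'
from station import *
import numpy as np, cv2
from scipy.spatial.transform import Rotation as R
def grab(n):
    f=grab_frame(n); np.savez(''+n+'.npz',**{k:np.array(v) for k,v in f.items()}); return f
def load(n): return np.load(''+n+'.npz',allow_pickle=True)
def pts(f):
    H,W=f['range_z'].shape; fl=H/2/np.tan(np.radians(float(f['vertical_fov']))/2)
    u,v=np.meshgrid(np.arange(W),np.arange(H)); d=f['range_z']
    P=np.stack([(u-float(f['cx']))/fl*d,-(v-float(f['cy']))/fl*d,-d],-1)
    M=np.array(f['cam_to_world']); return P@M[:3,:3].T+M[:3,3]
E
python3 - <<'E'
from h import *
s=get_state(); print(s)
for n in ['scene','top']:
    f=grab(n); print(n,[k for k in f],f['vertical_fov'],f['cx'],f['cy'],np.round(f['cam_to_world'],3).tolist())
    cv2.imwrite(f'pics/{n}0.png',cv2.resize(f['frame'],(800,600),interpolation=cv2.INTER_CUBIC))
E
```

```text
pics
{'t': 0.0, 'q': array([-8.64901544e-01,  3.59414387e-01,  1.10799821e-02, -3.24363199e-04,
       -1.22411032e+00, -2.88078704e-01]), 'qd': array([-0.00013195, -0.0004547 ,  0.00028803, -0.00077529,  0.00013358,
        0.00174962]), 'joint_efforts': array([-1.54287100e-03, -5.82713413e+01,  2.93057227e+01,  6.99752927e+00,
        6.93239534e-03, -1.30689054e-04]), 'eef_pos': array([ 0.27380246, -0.61677507,  0.4037185 ]), 'ee_rot': array([ 3.13992554e+00, -1.76014436e-04, -2.72388689e+00]), 'force': array([0.80325402, 0.67416476, 0.25976017]), 'moment': array([ 0.01200468,  0.04319408, -0.00165932]), 'width': 0.0875277689284976}
scene ['frame', 'range_z', 'vertical_fov', 'cx', 'cy', 'cam_to_world'] 52.56593002086821 251.88209366553033 195.53715684849792 [[0.087, -0.591, 0.802, 1.266], [0.996, 0.067, -0.059, -0.044], [-0.019, 0.804, 0.595, 0.734], [0.0, 0.0, 0.0, 1.0]]
top ['frame', 'range_z', 'vertical_fov', 'cx', 'cy', 'cam_to_world'] 42.16251662234788 252.65454488747918 194.33170508338364 [[-0.012, 0.996, -0.087, 0.34], [-1.0, -0.011, 0.012, 0.014], [0.011, 0.087, 0.996, 1.72], [0.0, 0.0, 0.0, 1.0]]
```

View pics/scene0.png

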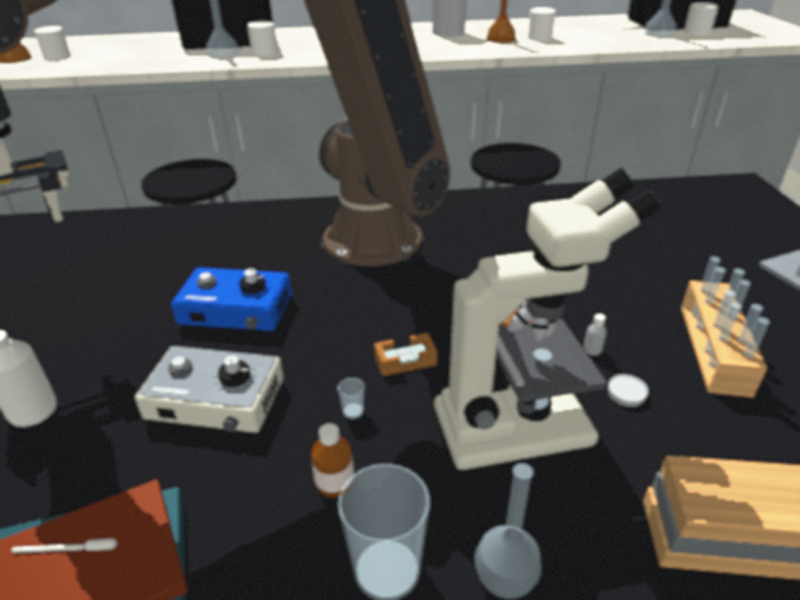

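View pics/top0.png

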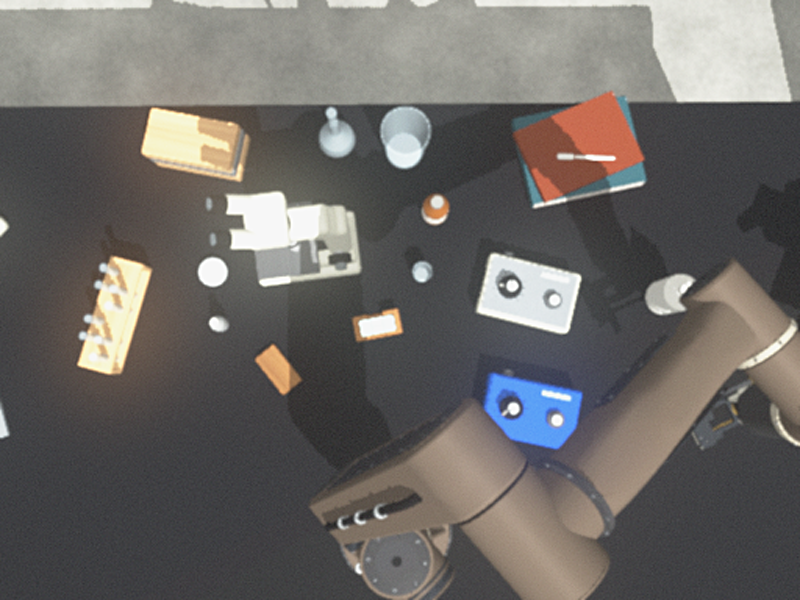

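Scene and top views, pixels in the 800x600 top image:
- **Lamp unit:** the cream/grey one at (528,293). The look-alike is the blue one at (533,410), not meant.
- **Storage block:** (378,325) with the chamber in it. Its lid is at (278,370), and the test-tube rack and slide boxes are not it.
- **Microscope:** foot around (310,245), stage at (290,262).

Next I measure from the depth data and check a close crop.

```bash
python3 - <<'E'
from h import *
np.set_printoptions(precision=4,suppress=True)
T=load('top');S=load('scene');PT=pts(T);PS=pts(S)
def sel(P,c,r,z0,z1):
    m=(np.hypot(P[...,0]-c[0],P[...,1]-c[1])<r)&(P[...,2]>z0)&(P[...,2]<z1); return P[m]
def at(u,v): return PT[int(v*.64),int(u*.64)]
for n,u,v in [('block',378,325),('lid',278,370),('lamp',528,293),('knob',512,286),('btn',553,299),('stage',285,265),('bead',422,271),('drop',219,323),('petri',213,271),('blue',533,410),('amber',436,205)]: print(n,at(u,v))
def rect(P):
    (c,s,a)=cv2.minAreaRect(P[:,:2].astype(np.float32)*1000); return np.round(c,1),np.round(s,1),round(a,1),len(P)
for nm,P in (('top',PT),('scene',PS)):
    for n,uv,r,z0,z1 in [('block',(378,325),.08,.028,.04),('chamber',(378,325),.05,.012,.024),('lamp',(528,293),.14,.052,.064),('ring',(512,286),.045,.072,.084),('trim',(512,286),.03,.092,.104),('btn',(553,299),.03,.074,.086),('foot',(310,245),.16,.024,.036),('stage',(290,258),.13,.141,.149),('bar',(290,258),.13,.151,.155),('lid',(278,370),.08,.009,.02)]:
        Q=sel(P,at(*uv),r,z0,z1)
        if len(Q)>5: print(nm,n,*rect(Q),'z',np.median(Q[:,2]),'mean',Q.mean(0))
f=T['frame']
a=cv2.resize(f[140:250,130:390],None,fx=3,fy=3,interpolation=cv2.INTER_CUBIC)
cv2.imwrite('pics/crop1.png',a)
E
```

```text
block [0.442  0.0343 0.0137]
lid [0.3489 0.2539 0.0104]
lamp [ 0.5057 -0.2884  0.064 ]
knob [ 0.5163 -0.2504  0.0935]
btn [ 0.4901 -0.3381  0.0807]
stage [0.5611 0.2197 0.1421]
bead [ 0.5628 -0.0674  0.0066]
drop [0.4504 0.372  0.0512]
petri [0.5665 0.394  0.0167]
blue [ 0.2559 -0.2966  0.0548]
amber [ 0.6871 -0.0939  0.1144]
top block [441.7  34.8] [51.4 99.8] 10.8 134 z 0.0328470291001256 mean [0.4415 0.0347 0.0333]
top chamber [437.9  33.2] [45.2 80.9] 8.9 202 z 0.01762095301264055 mean [0.4417 0.034  0.0175]
top lamp [ 506.6 -293.5] [198.8 129.9] 75.4 1671 z 0.05834101231483935 mean [ 0.5056 -0.2945  0.0583]
top ring [ 518.3 -249.9] [47.2 47.9] 0.2 126 z 0.07746405088647346 mean [ 0.5179 -0.2494  0.0772]
top trim [ 520.8 -246.9] [30.6 19.3] 62.5 31 z 0.09597601942970169 mean [ 0.5189 -0.2507  0.0968]
top btn [ 488.  -339.8] [17.8 25.3] 12.2 33 z 0.07983410601426977 mean [ 0.4882 -0.3412  0.0795]
top foot [574.1 153.1] [115.6 246.8] 40.0 216 z 0.028850012342024778 mean [0.5725 0.1486 0.0289]
top stage [591.5 202.7] [148.9 187.9] 45.1 558 z 0.14491061734896582 mean [0.5736 0.2133 0
[... 477 characters left out ...]
224 -0.2949  0.0579]
scene ring [ 524.7 -250. ] [45.2 49.5] 25.1 178 z 0.07640100977681591 mean [ 0.5281 -0.2495  0.0765]
scene trim [ 522.4 -251.7] [19.8 19.9] 6.6 49 z 0.0962884879073388 mean [ 0.5234 -0.2516  0.0961]
scene btn [ 493.1 -343.7] [21.4 22.3] 62.9 42 z 0.0780095539317538 mean [ 0.4929 -0.3434  0.0778]
scene foot [621.3 187. ] [136.  221.6] 5.5 1631 z 0.028019488648654 mean [0.65   0.2053 0.0281]
scene stage [617.5 194.7] [152.1 178.5] 6.0 2096 z 0.14343800616389035 mean [0.6279 0.2213 0.1435]
scene bar [636.5 161.5] [63.7 89.1] 56.0 96 z 0.15208842953946078 mean [0.6345 0.1576 0.1522]
scene lid [362.2 254.6] [43.4 44.5] 25.6 30 z 0.01228428908135848 mean [0.3582 0.2478 0.0122]
```

View pics/crop1.png

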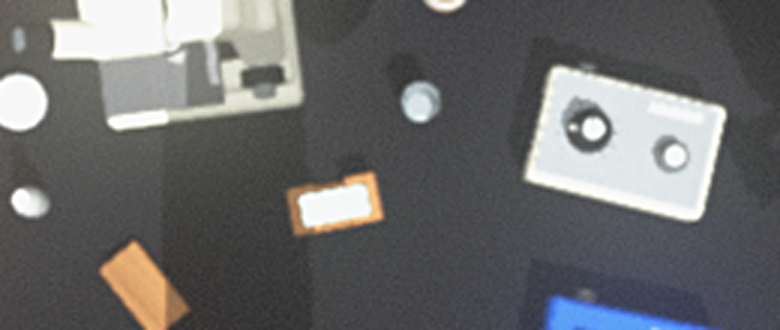

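```bash
cat >> h.py <<'E'
def go(p,dyaw=0,rot=None):
    """tool-frame offset (cm) from measured pose to world TCP p; turn deg for a yaw change (tool down)"""
    s=get_state(); Rm=R.from_euler('xyz',s['ee_rot'])
    print('offset cm',np.round(Rm.inv().apply(np.array(p)-s['eef_pos'])*100,2),'turn',-dyaw)
def show():
    s=get_state(); Rm=R.from_euler('xyz',s['ee_rot']).as_matrix()
    print('t %.2f'%s['t'],'pos',np.round(s['eef_pos'],4),'q',np.round(s['q'],3),'\nz',np.round(Rm[:,2],3),'yhead %.1f'%np.degrees(np.arctan2(Rm[1,1],Rm[0,1])),'F',np.round(s['force'],1),'M',np.round(s['moment'],2),'w %.4f'%s['width'])
E
python3 - <<'E'
from h import *
np.set_printoptions(precision=4,suppress=True)
T=load('top');S=load('scene');PT=pts(T);PS=pts(S)
for u,v in [(670,293),(660,295),(690,285)]: print('wash',PT[int(v*.64),int(u*.64)])
a=np.radians(-84.5); ex=np.array([np.cos(a),np.sin(a)]); ey=np.array([-ex[1],ex[0]]); c=np.array([.618,.219])
for n,P in (('top',PT),('scene',PS)):
    xy=P[...,:2]-c; X=xy@ex; Y=xy@ey; Z=P[...,2]
    for nm,z0,z1,lx in (('foot',.022,.034,.16),('stage',.138,.149,.08),('bar',.1505,.156,.08),('head',.27,.42,.25)):
        m=(Z>z0)&(Z<z1)&(abs(Y)<.12)&(abs(X)<lx)
        print(n,nm,m.sum(),'X',np.percentile(X[m],[1,5,95,99]),'Y',np.percentile(Y[m],[1,5,95,99]))
show(); go([.520,-.250,.35])
E
```

```text
wash [ 0.496  -0.5708  0.1281]
wash [ 0.4955 -0.5606  0.1019]
wash [ 0.5084 -0.6015  0.159 ]
top foot 260 X [-0.108  -0.0611  0.1405  0.1426] Y [-0.0771 -0.0757  0.0527  0.0617]
top stage 715 X [-0.0638 -0.0587  0.0595  0.0644] Y [-0.0817 -0.0791  0.0597  0.0668]
top bar 53 X [-0.0559 -0.0452  0.0569  0.059 ] Y [-0.0766 -0.0749 -0.0127  0.0619]
top head 2271 X [-0.0962 -0.0844  0.1135  0.1274] Y [-0.054  -0.0512  0.0303  0.0364]
scene foot 1729 X [-0.0767 -0.0699  0.1384  0.1419] Y [-0.0542 -0.03    0.0643  0.0667]
scene stage 2160 X [-0.0634 -0.0588  0.0581  0.0621] Y [-0.0726 -0.0593  0.0691  0.0715]
scene bar 100 X [0.0499 0.0509 0.0596 0.0606] Y [-0.0451 -0.0342  0.05    0.051 ]
scene head 4958 X [-0.0892 -0.0788  0.1095  0.1287] Y [-0.041  -0.0322  0.0421  0.0434]
t 0.10 pos [ 0.2738 -0.6168  0.4038] q [-0.865  0.359  0.011 -0.    -1.224 -0.288] 
z [-0.001  0.001 -1.   ] yhead 113.9 F [-0.3 -0.8 -0. ] M [-0.03  0.02  0.02] w 0.0875
offset cm [-37.38  23.53   5.41] turn 0
```

>>> {"api": "send_rows", "payload": {
  "motion": [
    {"offset": [-4,2.5,0],"turn": 8.5},
    {"offset": [-8,5,0],"turn": 17},
    {"offset": [-12,7.5,0],"turn": 25.5},
    {"offset": [-16,10,0],"turn": 34},
    {"offset": [-20,12.5,0],"turn": 42.5},
    {"offset": [-24,15,0],"turn": 51},
    {"offset": [-28,17.5,0],"turn": 59.5},
    {"offset": [-32,20,0],"turn": 68}
  ],
  "hand": 1,
  "squeeze": 15
}}

```text
t: 0.9
eef_pos: [0.4814, -0.3093, 0.4045]
ee_rot: [-3.142, -0.0, 2.427]
force: [0.4, -0.3, 0.7]
width: 0.0876
```

```bash
python3 -c "
from h import *
show(); go([.520,-.250,.31])"
```

```text
t 0.90 pos [ 0.4814 -0.3093  0.4045] q [-0.229  0.191 -0.22  -0.    -1.161 -2.056] 
z [-0.  0. -1.] yhead 49.0 F [ 0.4 -0.3  0.7] M [-0.15 -0.18 -0.07] w 0.0876
offset cm [0.97 7.   9.45] turn 0
```

>>> {"api": "send_rows", "payload": {
  "motion": [
    {"offset": [0.5,3.5,3],"turn": 8},
    {"offset": [1,7,6],"turn": 16},
    {"offset": [1,7,9.5],"turn": 16},
    {"offset": [1,7,9.5],"turn": 16},
    {"offset": [1,7,9.5],"turn": 16}
  ]
}}

```text
t: 1.4
eef_pos: [0.5188, -0.2516, 0.3098]
ee_rot: [-3.14, -0.001, 2.154]
force: [-1.2, -0.4, 0.7]
width: 0.0878
```

```bash
python3 - <<'E'
from h import *
show(); go([.520,-.250,.240])
f=grab('top'); g=grab('scene')
a=cv2.resize(f['frame'][120:250,270:410],None,fx=4,fy=4,interpolation=cv2.INTER_CUBIC)
b=cv2.resize(g['frame'][190:300,70:200],None,fx=4,fy=4,interpolation=cv2.INTER_CUBIC)
h=max(a.shape[0],b.shape[0]); pad=lambda i:cv2.copyMakeBorder(i,0,h-i.shape[0],0,0,0)
o=np.hstack([pad(a),pad(b)]); cv2.imwrite('pics/c2.png',cv2.resize(o,None,fx=.7,fy=.7))
E
```

```text
t 1.40 pos [ 0.5188 -0.2516  0.3098] q [-1.120e-01  2.790e-01 -3.370e-01  1.000e-03 -9.570e-01 -2.446e+00] 
z [-0.002 -0.    -1.   ] yhead 33.4 F [-1.2 -0.4  0.7] M [-0.17 -0.05  0.03] w 0.0878
offset cm [0.07 0.2  6.98] turn 0
```

View pics/c2.png

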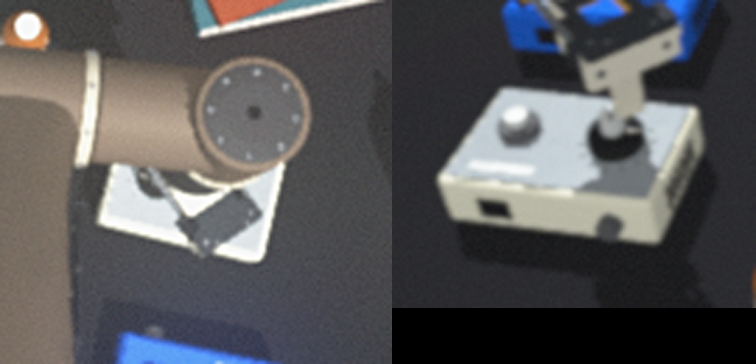

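The scene crop shows the open jaws above the ring (about (612,135)), with the trim knob between them. I go down and close gently.

>>> {"api": "send_rows", "payload": {
  "motion": [
    {"offset": [0,0.2,3],"turn": 0},
    {"offset": [0,0.2,5.5],"turn": 0},
    {"offset": [0,0.2,6.8],"turn": 0},
    {"offset": [0,0.2,6.8],"turn": 0}
  ]
}}

```text
t: 1.9
eef_pos: [0.5201, -0.2508, 0.2413]
ee_rot: [-3.141, -0.001, 2.152]
force: [0.3, 0.0, -0.4]
width: 0.0877
```

>>> {"api": "send_rows", "payload": {
  "motion": [
    {"offset": [0,0,0],"turn": 0},
    {"offset": [0,0,0],"turn": 0},
    {"offset": [0,0,0],"turn": 0},
    {"offset": [0,0,0],"turn": 0},
    {"offset": [0,0,0],"turn": 0},
    {"offset": [0,0,0],"turn": 0}
  ],
  "hand": -1,
  "squeeze": 15
}}

```text
t: 2.5
eef_pos: [0.5203, -0.2505, 0.242]
ee_rot: [-3.141, 0.0, 2.153]
force: [-2.2, -1.1, 2.8]
width: 0.0497
```

```bash
python3 -c "
from h import *
show()"
```

```text
t 2.50 pos [ 0.5203 -0.2505  0.242 ] q [-1.10e-01  3.56e-01 -4.08e-01  1.00e-03 -8.07e-01 -2.45e+00] 
z [-0.001 -0.    -1.   ] yhead 33.4 F [-2.2 -1.1  2.8] M [-0.57  0.91  0.04] w 0.0497
```

>>> {"api": "send_rows", "payload": {
  "motion": [
    {"offset": [0,0,0],"turn": -8},
    {"offset": [0,0,0],"turn": -16},
    {"offset": [0,0,0],"turn": -24},
    {"offset": [0,0,0],"turn": -32},
    {"offset": [0,0,0],"turn": -40},
    {"offset": [0,0,0],"turn": -48},
    {"offset": [0,0,0],"turn": -56},
    {"offset": [0,0,0],"turn": -64}
  ]
}}

```text
t: 3.3
eef_pos: [0.5177, -0.2518, 0.2409]
ee_rot: [3.141, -0.007, -3.009]
force: [-9.9, -14.9, 1.4]
width: 0.0496
```

```bash
python3 -c "
from h import *
show()"
```

```text
t 3.30 pos [ 0.5177 -0.2518  0.2409] q [-0.112  0.357 -0.411  0.002 -0.81  -1.328] 
z [-0.007 -0.001 -1.   ] yhead 97.6 F [ -9.9 -14.9   1.4] M [-5.76  3.56 -0.65] w 0.0496
```

>>> {"api": "send_rows", "payload": {
  "motion": [
    {"offset": [0,0,0],"turn": -8},
    {"offset": [0,0,0],"turn": -16},
    {"offset": [0,0,0],"turn": -24},
    {"offset": [0,0,0],"turn": -32},
    {"offset": [0,0,0],"turn": -40},
    {"offset": [0,0,0],"turn": -48},
    {"offset": [0,0,0],"turn": -56},
    {"offset": [0,0,0],"turn": -64}
  ]
}}

```text
t: 4.1
eef_pos: [0.5208, -0.2508, 0.2417]
ee_rot: [-3.141, 0.0, -1.892]
force: [0.9, -2.7, -0.0]
width: 0.0498
```

```bash
python3 -c "
from h import *
show()"
```

```text
t 4.10 pos [ 0.5208 -0.2508  0.2417] q [-0.11   0.357 -0.407  0.    -0.806 -0.211] 
z [ 0.001 -0.    -1.   ] yhead 161.6 F [ 0.9 -2.7 -0. ] M [-0.75 -0.34 -0.64] w 0.0498
```

>>> {"api": "send_rows", "payload": {
  "motion": [
    {"offset": [0,0,0],"turn": 6},
    {"offset": [0,0,0],"turn": 12},
    {"offset": [0,0,0],"turn": 18},
    {"offset": [0,0,0],"turn": 18}
  ]
}}

```text
t: 4.5
eef_pos: [0.521, -0.2507, 0.2418]
ee_rot: [-3.14, 0.0, -2.212]
force: [2.7, -4.7, -3.6]
width: 0.0494
```

```bash
python3 -c "
from h import *
show()"
```

```text
t 4.50 pos [ 0.521  -0.2507  0.2418] q [-0.11   0.357 -0.407  0.001 -0.805 -0.531] 
z [ 0.001 -0.001 -1.   ] yhead 143.3 F [ 2.7 -4.7 -3.6] M [-1.66 -0.91  0.01] w 0.0494
```

>>> {"api": "send_rows", "payload": {
  "motion": [
    {"offset": [0,0,0],"turn": -5},
    {"offset": [0,0,0],"turn": -10}
  ]
}}

```text
t: 4.7
eef_pos: [0.521, -0.2506, 0.2418]
ee_rot: [-3.14, -0.0, -2.029]
force: [2.7, -3.3, -2.7]
width: 0.0495
```

```bash
python3 -c "
from h import *
show()"
```

```text
t 4.70 pos [ 0.521  -0.2506  0.2418] q [-0.11   0.357 -0.407  0.001 -0.805 -0.348] 
z [ 0.001 -0.001 -1.   ] yhead 153.8 F [ 2.7 -3.3 -2.7] M [-1.55 -0.73 -0.05] w 0.0495
```

>>> {"api": "send_rows", "payload": {
  "motion": [
    {"offset": [0,0,0],"turn": -5},
    {"offset": [0,0,0],"turn": -10},
    {"offset": [0,0,0],"turn": -15},
    {"offset": [0,0,0],"turn": -20}
  ]
}}

```text
t: 5.1
eef_pos: [0.5207, -0.2504, 0.2417]
ee_rot: [-3.141, 0.0, -1.681]
force: [0.7, -1.0, -0.8]
width: 0.0494
```

```bash
python3 -c "
from h import *
show()"
```

```text
t 5.10 pos [ 0.5207 -0.2504  0.2417] q [-0.11   0.357 -0.407 -0.    -0.806  0.   ] 
z [ 0.001  0.    -1.   ] yhead 173.7 F [ 0.7 -1.  -0.8] M [-0.49 -0.42 -0.62] w 0.0494
```

The ring turns freely at about 0.05 N m and meets a hard stop (0.6 N m, slipping) in the anticlockwise direction, so it is down. Release and go to the block.

>>> {"api": "send_rows", "payload": {
  "motion": [
    {"offset": [0,0,0],"turn": 0},
    {"offset": [0,0,0],"turn": 0},
    {"offset": [0,0,0],"turn": 0},
    {"offset": [0,0,-3],"turn": 0},
    {"offset": [0,0,-7],"turn": 0},
    {"offset": [0,0,-11],"turn": 0},
    {"offset": [0,0,-11],"turn": 0}
  ],
  "hand": 1
}}

```text
t: 5.8
eef_pos: [0.522, -0.2507, 0.3577]
ee_rot: [-3.132, -0.002, -1.686]
force: [0.4, 0.2, 0.1]
width: 0.0874
```

```bash
python3 -c "
from h import *
show(); go([.4435,.034,.26])"
```

```text
t 5.80 pos [ 0.522  -0.2507  0.3577] q [-0.11   0.234 -0.276  0.002 -1.051 -0.007] 
z [ 0.009 -0.003 -1.   ] yhead 173.4 F [0.4 0.2 0.1] M [ 0.02  0.   -0.  ] w 0.0874
offset cm [-27.4   11.16   9.62] turn 0
```

>>> {"api": "send_rows", "payload": {
  "motion": [
    {"offset": [-4,1.6,0],"turn": -4},
    {"offset": [-8,3.2,0],"turn": -8},
    {"offset": [-12,4.8,0],"turn": -12},
    {"offset": [-16,6.4,1],"turn": -16},
    {"offset": [-20,8,3],"turn": -17.3},
    {"offset": [-24,9.6,5],"turn": -17.3},
    {"offset": [-27.4,11.2,8],"turn": -17.3},
    {"offset": [-27.4,11.2,9],"turn": -17.3}
  ]
}}

```text
t: 6.6
eef_pos: [0.439, 0.0374, 0.2598]
ee_rot: [3.139, 0.0, -1.381]
force: [0.6, -0.7, -0.1]
width: 0.0876
```

```bash
python3 - <<'E'
from h import *
show(); go([.4435,.034,.26]); go([.4435,.034,.187])
g=grab('scene'); f=grab('top')
b=cv2.resize(g['frame'][180:260,215:315],None,fx=6,fy=6,interpolation=cv2.INTER_CUBIC)
cv2.imwrite('pics/c3.png',b)
E
```

```text
t 6.60 pos [0.439  0.0374 0.2598] q [ 0.535  0.129 -0.68  -0.001 -0.763 -0.345] 
z [-0.002 -0.    -1.   ] yhead -169.2 F [ 0.6 -0.7 -0.1] M [-0.11  0.11 -0.04] w 0.0876
offset cm [ 0.42 -0.38 -0.03] turn 0
offset cm [ 0.42 -0.39  7.27] turn 0
```

View pics/c3.png

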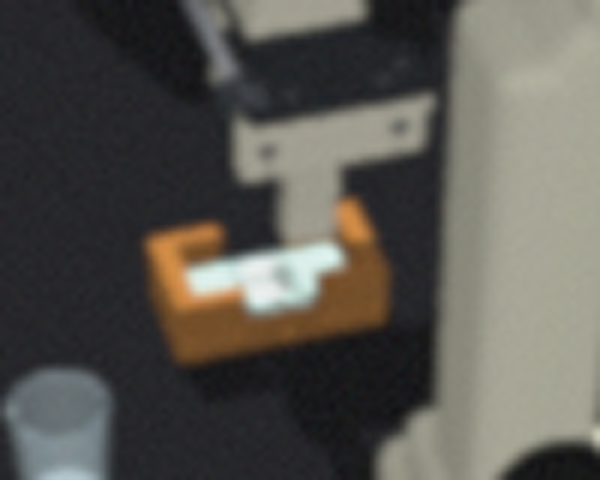

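```bash
cat >> h.py <<'E'
def proj(f,p):
    M=np.linalg.inv(np.array(f['cam_to_world'])); c=M[:3,:3]@np.array(p)+M[:3,3]
    fl=f['range_z'].shape[0]/2/np.tan(np.radians(float(f['vertical_fov']))/2)
    return float(f['cx'])+fl*c[0]/-c[2], float(f['cy'])-fl*c[1]/-c[2]
E
python3 - <<'E'
from h import *
g=load('scene'); s=get_state(); Rm=R.from_euler('xyz',s['ee_rot']).as_matrix(); p=s['eef_pos']
q=lambda P:np.round((np.array(proj(g,P))-[215,180])*6)
for sg in(1,-1): print('tip',q(p+Rm[:,2]*.178+sg*Rm[:,1]*.054))
c=np.array([.4435,.034,0]); a=np.radians(100.7); ex=np.array([np.cos(a),np.sin(a),0]); ey=np.array([-ex[1],ex[0],0])
for n,P in dict(e1=c+.05*ex+.026*ey,e2=c-.05*ex+.026*ey,e3=c+.05*ex-.026*ey,e4=c-.05*ex-.026*ey).items(): print(n,q(P+[0,0,.034]))
E
```

```text
tip [230.  91.]
tip [299. 232.]
e1 [348. 193.]
e2 [144. 232.]
e3 [383. 261.]
e4 [172. 303.]
```

Model projections of the finger and block corners match the picture with the same small shift, so the alignment holds. Descending into the notches.

>>> {"api": "send_rows", "payload": {
  "motion": [
    {"offset": [0.4,-0.4,0],"turn": 0},
    {"offset": [0.4,-0.4,2],"turn": 0},
    {"offset": [0.4,-0.4,4],"turn": 0},
    {"offset": [0.4,-0.4,5.5],"turn": 0},
    {"offset": [0.4,-0.4,6.5],"turn": 0},
    {"offset": [0.4,-0.4,7.2],"turn": 0},
    {"offset": [0.4,-0.4,7.2],"turn": 0}
  ]
}}

```text
t: 7.4
eef_pos: [0.4459, 0.031, 0.1894]
ee_rot: [3.141, -0.0, -1.386]
force: [-0.5, -0.2, -0.1]
width: 0.0879
```

```bash
python3 -c "
from h import *
show()"
```

```text
t 7.40 pos [0.4459 0.031  0.1894] q [ 0.513  0.26  -0.743  0.    -0.568 -0.328] 
z [-0.001 -0.    -1.   ] yhead -169.4 F [-0.5 -0.2 -0.1] M [-0.07  0.2  -0.03] w 0.0879
```

>>> {"api": "send_rows", "payload": {
  "motion": [
    {"offset": [0,0,0],"turn": 0},
    {"offset": [0,0,0],"turn": 0},
    {"offset": [0,0,0],"turn": 0},
    {"offset": [0,0,0],"turn": 0},
    {"offset": [0,0,0],"turn": 0},
    {"offset": [0,0,0],"turn": 0}
  ],
  "hand": -1,
  "squeeze": 12
}}

```text
t: 8.0
eef_pos: [0.4456, 0.0317, 0.1898]
ee_rot: [-3.141, 0.0, -1.385]
force: [-0.2, -0.3, 0.3]
width: 0.0456
```

```bash
python3 -c "
from h import *
show()"
```

```text
t 8.00 pos [0.4456 0.0317 0.1898] q [ 0.515  0.259 -0.744 -0.    -0.568 -0.328] 
z [ 0.  0. -1.] yhead -169.3 F [-0.2 -0.3  0.3] M [0.07 0.09 0.05] w 0.0456
```

>>> {"api": "send_rows", "payload": {
  "motion": [
    {"offset": [0,0,0.3],"turn": 0},
    {"offset": [0,0,0.3],"turn": 0},
    {"offset": [0,0,0.3],"turn": 0},
    {"offset": [0,0,0.3],"turn": 0},
    {"offset": [0,0,0.3],"turn": 0}
  ]
}}

```text
t: 8.5
eef_pos: [0.4456, 0.0316, 0.1866]
ee_rot: [3.141, -0.0, -1.385]
force: [0.5, 0.1, -0.8]
width: 0.0339
```

```bash
python3 -c "
from h import *
show()"
```

```text
t 8.50 pos [0.4456 0.0316 0.1866] q [ 0.515  0.265 -0.747 -0.    -0.56  -0.328] 
z [-0. -0. -1.] yhead -169.3 F [ 0.5  0.1 -0.8] M [0.03 0.1  0.  ] w 0.0339
```

```bash
python3 - <<'E'
from h import *
from scipy.optimize import least_squares
D=[([-.865,.3594,.0111,-1.2241],[.2738,-.6168,.4038]),([-.229,.191,-.22,-1.161],[.4814,-.3093,.4045]),([-.112,.279,-.337,-.957],[.5188,-.2516,.3098]),([-.11,.357,-.407,-.806],[.5207,-.2504,.2417]),([-.11,.234,-.276,-1.051],[.522,-.2507,.3577]),([.535,.129,-.68,-.763],[.439,.0374,.2598]),([.515,.265,-.747,-.56],[.4456,.0316,.1866]),([.513,.26,-.743,-.568],[.4459,.031,.1894])]
def f(p,q):
    c0,h,a2,a3,de,lat=p; q1,q2,q3,q5=q
    r=c0+a2*np.sin(q2)+a3*np.cos(q2-q3+de); z=h+a2*np.cos(q2)-a3*np.sin(q2-q3+de)
    return np.array([r*np.cos(q1)+lat*np.sin(q1),r*np.sin(q1)-lat*np.cos(q1),z])
s=least_squares(lambda p:np.concatenate([f(p,q)-x for q,x in D]+[0.002*(p-[0,.3,.4,.4,0,.19])]),[0,.3,.4,.4,0,.19])
print(np.round(s.x,4),np.abs(np.concatenate([f(s.x,q)-x for q,x in D])).max())
show()
E
```

```text
[ 0.     -0.      0.6014  0.4642  0.0013  0.1918] 0.002025622733380139
t 8.50 pos [0.4456 0.0316 0.1866] q [ 0.515  0.265 -0.747 -0.    -0.56  -0.328] 
z [-0. -0. -1.] yhead -169.3 F [ 0.5  0.1 -0.8] M [0.03 0.1  0.  ] w 0.0339
```

>>> {"api": "send_rows", "payload": {
  "motion": [
    {"offset": [0,0,-1.5],"turn": 0},
    {"offset": [0,0,-4],"turn": 0},
    {"offset": [0,0,-7],"turn": 0},
    {"offset": [0,0,-9],"turn": 0},
    {"offset": [0,0,-9],"turn": -7},
    {"offset": [0,0,-9],"turn": -14},
    {"offset": [0,0,-9],"turn": -21},
    {"offset": [0,0,-9],"turn": -28}
  ]
}}

```text
t: 9.3
eef_pos: [0.4454, 0.0315, 0.2767]
ee_rot: [-3.141, 0.0, -0.891]
force: [0.5, -0.4, -1.1]
width: 0.0337
```

```bash
python3 -c "
from h import *
show(); go([.485,.16,.27])"
```

```text
t 9.30 pos [0.4454 0.0315 0.2767] q [ 0.515  0.113 -0.649 -0.    -0.809  0.165] 
z [ 0.  0. -1.] yhead -141.1 F [ 0.5 -0.4 -1.1] M [0.02 0.13 0.01] w 0.0337
offset cm [ -7.5  -11.15   0.68] turn 0
```

```bash
python3 - <<'E'
from h import *
g=grab('scene'); P=pts(g)
cv2.imwrite('pics/c4.png',cv2.resize(g['frame'][20:250,120:420],(780,598),interpolation=cv2.INTER_CUBIC))
E
```

```text
(no output)
```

View pics/c4.png

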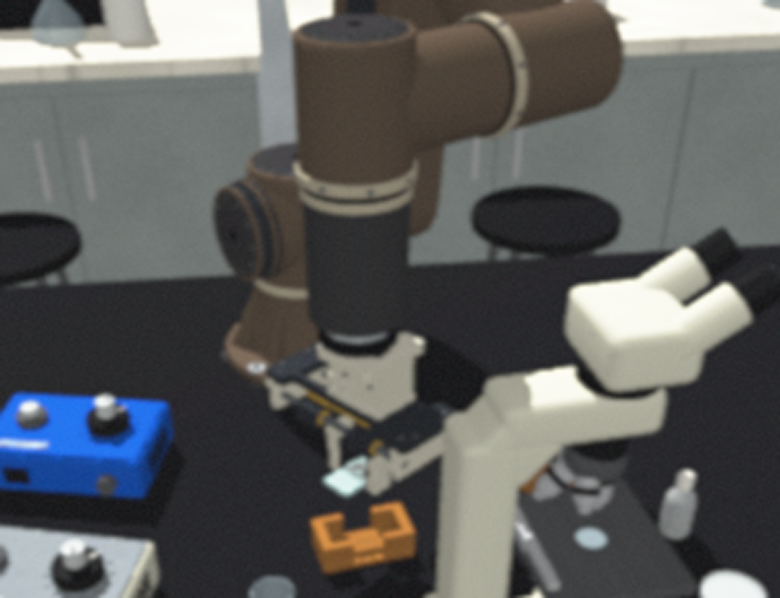

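```bash
python3 - <<'E'
from h import *
np.set_printoptions(precision=3,suppress=True)
g=load('scene'); P=pts(g)
for n,u,v in [('shoulder',235,232),('captop',355,27),('forearm low',470,125),('forearm up',470,25),('joint ring',355,185),('flange',357,340)]:
    print(n,P[int(20+v/2.6),int(120+u/2.6)])
E
```

```text
shoulder [ 0.059 -0.087  0.204]
captop [0.453 0.032 0.539]
forearm low [0.437 0.128 0.453]
forearm up [0.388 0.134 0.521]
joint ring [0.495 0.026 0.43 ]
flange [0.478 0.029 0.28 ]
```

The shoulder axis is near z=0.20, and the crop shows the chamber held in the jaws at (345,477).

Plan:
1. Set the chamber on the bench.
2. Re-grip it vertically by its near end.
3. Lay it on the robot-side part of the stage, clear of the microscope head.
4. Finish with a leaning gripper.

>>> {"api": "send_rows", "payload": {
  "motion": [
    {"offset": [-1.2,-1.8,0],"turn": -7.5},
    {"offset": [-2.5,-3.7,0],"turn": -15},
    {"offset": [-3.7,-5.6,0],"turn": -22},
    {"offset": [-5,-7.4,0],"turn": -29},
    {"offset": [-6.2,-9.3,1],"turn": -36},
    {"offset": [-7.5,-11.1,2],"turn": -43},
    {"offset": [-7.5,-11.1,4],"turn": -50},
    {"offset": [-7.5,-11.1,6],"turn": -56.6}
  ]
}}

```text
t: 10.15
eef_pos: [0.4855, 0.1603, 0.2161]
ee_rot: [-3.141, -0.001, 0.095]
force: [-0.5, 0.5, -1.2]
width: 0.034
```

```bash
python3 - <<'E'
from h import *
show(); go([.485,.16,.179])
f=grab('top'); g=grab('scene'); P=pts(f); Q=pts(g)
c=np.array([.613,.2185]);a=np.radians(-84.5); ex=np.array([np.cos(a),np.sin(a)]); ey=np.array([-ex[1],ex[0]])
for n,A in(('top',P),('scene',Q)):
  xy=A[...,:2]-c; X=xy@ex; Y=xy@ey; Z=A[...,2]
  for x0 in np.arange(-.12,.13,.03):
    m=(Z>.27)&(Z<.42)&(X>x0)&(X<x0+.03)&(abs(Y)<(.065))
    if m.sum()>3: print(n,round(x0,2),np.round(np.percentile(Y[m],[2,98]),3),np.round(np.percentile(Z[m],[2,98]),3))
E
```

```text
t 10.15 pos [0.4855 0.1603 0.2161] q [ 0.703  0.301 -0.579 -0.    -0.69   0.963] 
z [ 0.001  0.001 -1.   ] yhead -84.5 F [-0.5  0.5 -1.2] M [-0.13  0.2  -0.02] w 0.0340
offset cm [-0.06  0.03  3.71] turn 0
top -0.12 [-0.047  0.04 ] [0.391 0.409]
top -0.09 [-0.049  0.04 ] [0.384 0.414]
top -0.06 [-0.05   0.041] [0.366 0.397]
top -0.03 [-0.049  0.041] [0.347 0.379]
top 0.0 [-0.048  0.041] [0.31  0.378]
top 0.03 [-0.03   0.026] [0.287 0.346]
top 0.06 [-0.029  0.026] [0.283 0.317]
top 0.09 [-0.028  0.026] [0.274 0.314]
top 0.12 [-0.026  0.026] [0.271 0.285]
scene -0.12 [-0.022  0.045] [0.385 0.405]
scene -0.09 [-0.035  0.047] [0.372 0.41 ]
scene -0.06 [-0.035  0.048] [0.332 0.395]
scene -0.03 [-0.033  0.048] [0.277 0.375]
scene 0.0 [-0.033  0.049] [0.278 0.373]
scene 0.03 [-0.031  0.032] [0.274 0.363]
scene 0.06 [-0.018  0.032] [0.271 0.312]
scene 0.09 [-0.019  0.032] [0.271 0.31 ]
scene 0.12 [-0.018  0.031] [0.271 0.282]
```

>>> {"api": "send_rows", "payload": {
  "motion": [
    {"offset": [0,0,1.5],"turn": 0},
    {"offset": [0,0,2.5],"turn": 0},
    {"offset": [0,0,3.2],"turn": 0},
    {"offset": [0,0,3.6],"turn": 0},
    {"offset": [0,0,3.6],"turn": 0}
  ]
}}

```text
t: 10.75
eef_pos: [0.4854, 0.1594, 0.1805]
ee_rot: [3.141, 0.0, 0.091]
force: [-0.1, -0.2, -0.8]
width: 0.0337
```

```bash
python3 -c "
from h import *
show()"
```

```text
t 10.75 pos [0.4854 0.1594 0.1805] q [ 0.702  0.358 -0.61   0.    -0.604  0.959] 
z [-0. -0. -1.] yhead -84.8 F [-0.1 -0.2 -0.8] M [-0.09  0.18  0.02] w 0.0337
```

>>> {"api": "send_rows", "payload": {
  "motion": [
    {"offset": [0,0,0.15],"turn": 0},
    {"offset": [0,0,0.15],"turn": 0},
    {"offset": [0,0,0.15],"turn": 0}
  ]
}}

```text
t: 11.05
eef_pos: [0.4855, 0.1596, 0.1795]
ee_rot: [-3.141, -0.0, 0.092]
force: [0.5, -0.2, -0.0]
width: 0.0337
```

>>> {"api": "send_rows", "payload": {
  "motion": [
    {"offset": [0,0,0.1],"turn": 0},
    {"offset": [0,0,0.1],"turn": 0},
    {"offset": [0,0,0.1],"turn": 0},
    {"offset": [0,0,-0.2],"turn": 0}
  ],
  "hand": 0.1
}}

```text
t: 11.45
eef_pos: [0.4852, 0.1594, 0.181]
ee_rot: [3.141, 0.001, 0.092]
force: [-0.6, -0.4, 0.4]
width: 0.0483
```

```bash
python3 -c "
from h import *
show()
g=grab('scene'); P=pts(g)
x,y,z=P[...,0],P[...,1],P[...,2]
cv2.imwrite('pics/c5.png',cv2.resize(g['frame'][150:230,240:340],(750,600),interpolation=cv2.INTER_CUBIC))"
```

```text
t 11.45 pos [0.4852 0.1594 0.181 ] q [ 0.702  0.357 -0.61  -0.    -0.605  0.96 ] 
z [-0.001 -0.    -1.   ] yhead -84.7 F [-0.6 -0.4  0.4] M [-0.14  0.13  0.02] w 0.0483
```

View pics/c5.png

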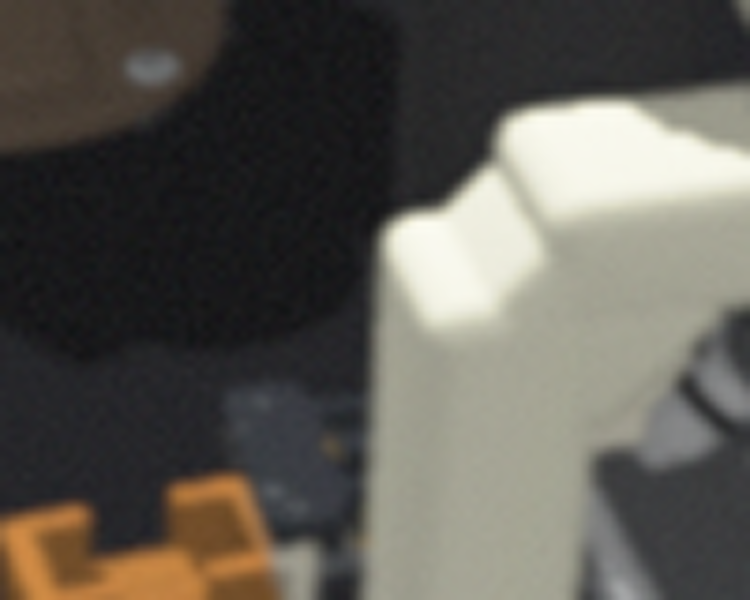

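>>> {"api": "send_rows", "payload": {
  "motion": [
    {"offset": [-1.5,0,0],"turn": 0},
    {"offset": [-3,0,0],"turn": 0},
    {"offset": [-4.1,0,0],"turn": 0},
    {"offset": [-4.1,0,0.15],"turn": 0},
    {"offset": [-4.1,0,0.15],"turn": 0}
  ]
}}

```text
t: 12.0
eef_pos: [0.4448, 0.156, 0.1798]
ee_rot: [-3.141, -0.0, 0.093]
force: [0.6, -0.1, -0.4]
width: 0.0483
```

>>> {"api": "send_rows", "payload": {
  "motion": [
    {"offset": [0,0,0],"turn": 0},
    {"offset": [0,0,0],"turn": 0},
    {"offset": [0,0,0],"turn": 0},
    {"offset": [0,0,0],"turn": 0}
  ],
  "hand": -1,
  "squeeze": 20
}}

```text
t: 12.4
eef_pos: [0.4448, 0.1558, 0.1796]
ee_rot: [-3.142, -0.0, 0.092]
force: [0.2, 0.4, -0.1]
width: 0.0326
```

```bash
python3 -c "
from h import *
show()"
```

```text
t 12.40 pos [0.4448 0.1558 0.1796] q [ 0.756  0.31  -0.699  0.    -0.562  0.906] 
z [ 0.  0. -1.] yhead -84.7 F [ 0.2  0.4 -0.1] M [-0.07  0.08  0.03] w 0.0326
```

>>> {"api": "send_rows", "payload": {
  "motion": [
    {"offset": [0,0,0],"turn": 0},
    {"offset": [0,0,0],"turn": 0},
    {"offset": [0,0,-0.5],"turn": 0},
    {"offset": [0,0,-1.5],"turn": 0},
    {"offset": [0,0,-3],"turn": 0},
    {"offset": [0,0,-5],"turn": 0},
    {"offset": [0,0,-7],"turn": 0}
  ]
}}

```text
t: 13.1
eef_pos: [0.4444, 0.1556, 0.2511]
ee_rot: [3.142, -0.0, 0.092]
force: [0.1, 1.0, -0.6]
width: 0.033
```

```bash
python3 -c "
from h import *
show()
f=grab('top'); g=grab('scene')
P=pts(f); m=(abs(P[...,0]-.5)<.05)&(abs(P[...,1]-.16)<.05)&(P[...,2]>.05)&(P[...,2]<.1); print(m.sum(), P[m].mean(0) if m.any() else '')
a=cv2.resize(f['frame'][120:230,140:270],(600,508),interpolation=cv2.INTER_CUBIC)
cv2.imwrite('pics/c6.png',a)"
```

```text
t 13.10 pos [0.4444 0.1556 0.2511] q [ 0.756  0.19  -0.629  0.    -0.752  0.906] 
z [ 0. -0. -1.] yhead -84.7 F [ 0.1  1.  -0.6] M [-0.05  0.15 -0.  ] w 0.0330
4 [0.51638912 0.1475426  0.07204286]
```

View pics/c6.png

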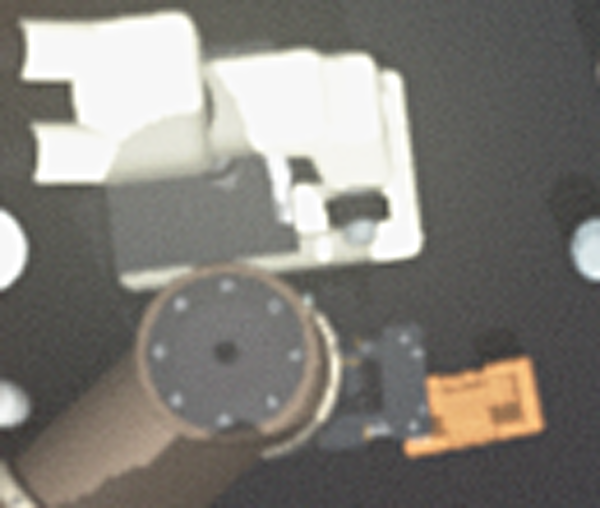

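>>> {"api": "send_rows", "payload": {
  "motion": [
    {"offset": [0,0,-3],"turn": 0},
    {"offset": [0,0,-6],"turn": 0},
    {"offset": [0,0,-8.5],"turn": 0},
    {"offset": [0,0,-9.6],"turn": 0},
    {"offset": [0,0,-9.6],"turn": 0},
    {"offset": [0,0,-9.6],"turn": 0}
  ]
}}

```text
t: 13.8
eef_pos: [0.4442, 0.1555, 0.3448]
ee_rot: [3.141, 0.001, 0.092]
force: [0.3, -0.2, -0.5]
width: 0.033
```

```bash
python3 -c "
from h import *
show(); go([.5125,.2087,.345]); go([.5125,.2087,.326])"
```

```text
t 13.80 pos [0.4442 0.1555 0.3448] q [ 0.756  0.07  -0.51  -0.001 -0.992  0.906] 
z [-0.001 -0.    -1.   ] yhead -84.8 F [ 0.3 -0.2 -0.5] M [-0.13  0.12  0.03] w 0.0330
offset cm [ 7.29 -4.67 -0.03] turn 0
offset cm [ 7.29 -4.67  1.87] turn 0
```

>>> {"api": "send_rows", "payload": {
  "motion": [
    {"offset": [0,-2.5,0],"turn": 0},
    {"offset": [0,-4.7,0],"turn": 0},
    {"offset": [2,-4.7,0],"turn": 0},
    {"offset": [4,-4.7,0],"turn": 0},
    {"offset": [5.5,-4.7,0],"turn": 0},
    {"offset": [6.3,-4.7,0],"turn": 0},
    {"offset": [6.3,-4.7,0],"turn": 0}
  ]
}}

```text
t: 14.5
eef_pos: [0.5036, 0.2082, 0.3445]
ee_rot: [3.14, 0.002, 0.091]
force: [-0.5, -0.1, -0.0]
width: 0.0334
```

```bash
cat > ch.py <<'E'
from h import *
def cham(z,tol=.006):
    c=np.array([.614,.2185]);a=np.radians(-84.5); ex=np.array([np.cos(a),np.sin(a)]); ey=np.array([-ex[1],ex[0]])
    for n in('top','scene'):
        g=grab(n); P=pts(g); xy=P[...,:2]-c; X=xy@ex; Y=xy@ey
        m=(abs(P[...,2]-z)<tol)&(abs(X)<.05)&(Y>-.12)&(Y<.06)
        if m.sum()>4:
            print(n,m.sum(),'X',np.round(np.percentile(X[m],[2,50,98]),4),'Y',np.round(np.percentile(Y[m],[2,50,98]),4),'z',np.median(P[m][:,2]))
E
python3 -c "
from ch import *
show(); go([.5125,.2087,.326]); cham(.169)"
```

```text
t 14.50 pos [0.5036 0.2082 0.3445] q [ 0.752  0.195 -0.361 -0.    -1.017  0.91 ] 
z [-0.002 -0.001 -1.   ] yhead -84.8 F [-0.5 -0.1 -0. ] M [-0.13  0.23  0.02] w 0.0334
offset cm [0.9  0.03 1.85] turn 0
scene 29 X [-0.0043  0.0106  0.0178] Y [-0.092  -0.0406 -0.0337] z 0.1672780592611064
```

>>> {"api": "send_rows", "payload": {
  "motion": [
    {"offset": [0.6,0,0],"turn": 0},
    {"offset": [1.1,0,0],"turn": 0},
    {"offset": [1.1,0,0.6],"turn": 0},
    {"offset": [1.1,0,1.2],"turn": 0},
    {"offset": [1.1,0,1.6],"turn": 0},
    {"offset": [1.1,0,1.7],"turn": 0},
    {"offset": [1.1,0,1.7],"turn": 0}
  ]
}}

```text
t: 15.3
eef_pos: [0.5139, 0.2093, 0.3284]
ee_rot: [3.141, 0.0, 0.092]
force: [-0.8, 0.9, 0.2]
width: 0.033
```

```bash
python3 -c "
from ch import *
show(); cham(.151)"
```

```text
t 15.30 pos [0.5139 0.2093 0.3284] q [ 0.74   0.226 -0.361  0.    -0.984  0.923] 
z [-0. -0. -1.] yhead -84.7 F [-0.8  0.9  0.2] M [-0.1   0.12  0.05] w 0.0330
top 54 X [0.0162 0.0348 0.0493] Y [-0.0564 -0.0287 -0.0086] z 0.1464050196299157
scene 213 X [-0.0446  0.0072  0.0484] Y [-0.092  -0.0265  0.0545] z 0.14914706819508328
```

>>> {"api": "send_rows", "payload": {
  "motion": [
    {"offset": [0,0,0.1],"turn": 0},
    {"offset": [0,0,0.2],"turn": 0},
    {"offset": [0,0,0.3],"turn": 0},
    {"offset": [0,0,0.3],"turn": 0}
  ]
}}

```text
t: 15.8
eef_pos: [0.5139, 0.2093, 0.3256]
ee_rot: [3.142, 0.0, 0.092]
force: [-0.5, 0.6, -1.7]
width: 0.0332
```

```bash
python3 -c "
from ch import *
show()"
```

```text
t 15.80 pos [0.5139 0.2093 0.3256] q [ 0.74   0.229 -0.365 -0.    -0.978  0.923] 
z [-0. -0. -1.] yhead -84.7 F [-0.5  0.6 -1.7] M [-0.08  0.18 -0.  ] w 0.0332
```

>>> {"api": "send_rows", "payload": {
  "motion": [
    {"offset": [0,0,0.05],"turn": 0},
    {"offset": [0,0,0.1],"turn": 0},
    {"offset": [0,0,0.1],"turn": 0}
  ]
}}

```text
t: 16.1
eef_pos: [0.514, 0.2093, 0.3247]
ee_rot: [3.142, -0.0, 0.092]
force: [1.0, -0.3, -0.5]
width: 0.0331
```

```bash
python3 -c "
from ch import *
show()"
```

```text
t 16.10 pos [0.514  0.2093 0.3247] q [ 0.74   0.23  -0.366  0.    -0.975  0.923] 
z [ 0. -0. -1.] yhead -84.7 F [ 1.  -0.3 -0.5] M [-0.07  0.22  0.01] w 0.0331
```

>>> {"api": "send_rows", "payload": {
  "motion": [
    {"offset": [0,0,0.05],"turn": 0},
    {"offset": [0,0,0.1],"turn": 0},
    {"offset": [0,0,0.1],"turn": 0}
  ]
}}

```text
t: 16.4
eef_pos: [0.5139, 0.2094, 0.3237]
ee_rot: [3.142, 0.0, 0.092]
force: [-1.8, -0.2, 1.8]
width: 0.0327
```

```bash
python3 -c "
from ch import *
show()"
```

```text
t 16.40 pos [0.5139 0.2094 0.3237] q [ 0.74   0.231 -0.367 -0.    -0.973  0.923] 
z [-0. -0. -1.] yhead -84.7 F [-1.8 -0.2  1.8] M [-0.07  0.67  0.01] w 0.0327
```

>>> {"api": "send_rows", "payload": {
  "motion": [
    {"offset": [0,0,0],"turn": 0},
    {"offset": [0,0,0],"turn": 0},
    {"offset": [0,0,0],"turn": 0},
    {"offset": [0,0,0],"turn": 0}
  ],
  "hand": 0.1
}}

```text
t: 16.8
eef_pos: [0.514, 0.2093, 0.3236]
ee_rot: [3.142, -0.0, 0.092]
force: [-0.1, 0.5, 0.5]
width: 0.048
```

```bash
python3 -c "
from ch import *
show(); cham(.151,.004)"
```

```text
t 16.80 pos [0.514  0.2093 0.3236] q [ 0.74   0.231 -0.367  0.    -0.973  0.923] 
z [ 0. -0. -1.] yhead -84.7 F [-0.1  0.5  0.5] M [-0.12  0.14  0.02] w 0.0480
top 36 X [0.0148 0.034  0.0495] Y [-0.0499 -0.033  -0.0092] z 0.14878776997300647
scene 119 X [-0.0141  0.0066  0.0498] Y [-0.0963 -0.0404  0.0437] z 0.14924556727368776
```

The chamber felt the stage, then was released. Backing off and up, then toward the free area to try for the lean.

>>> {"api": "send_rows", "payload": {
  "motion": [
    {"offset": [-2,0,0],"turn": 0},
    {"offset": [-5,0,0],"turn": 0},
    {"offset": [-8,0,-2],"turn": 0},
    {"offset": [-8,0,-7],"turn": 0},
    {"offset": [-8,3,-12],"turn": 0},
    {"offset": [-8,7,-17],"turn": 0},
    {"offset": [-8,11,-22],"turn": 0},
    {"offset": [-8,15,-26],"turn": 0}
  ],
  "hand": -0.2
}}

```text
t: 17.7
eef_pos: [0.4448, 0.0801, 0.5544]
ee_rot: [-3.141, -0.001, 0.093]
force: [1.6, 1.3, 0.4]
width: 0.0349
```

```bash
python3 -c "
from ch import *
show(); go([.7,-.126,.62]); cham(.151,.004)"
```

```text
t 17.70 pos [0.4448 0.0801 0.5544] q [ 0.616 -0.087 -0.182  0.    -1.475  1.047] 
z [ 0.001  0.001 -1.   ] yhead -84.7 F [1.6 1.3 0.4] M [-0.05 -0.11  0.03] w 0.0349
offset cm [23.5  22.88 -6.55] turn 0
top 181 X [-0.0462 -0.0081  0.0423] Y [-0.0793 -0.0467 -0.0141] z 0.14949745181168006
scene 121 X [-0.0139  0.0069  0.0498] Y [-0.0943 -0.0391  0.0521] z 0.1493412434618272
```

```bash
python3 -c "
from ch import *
f=load('top');g=load('scene')
a=cv2.resize(f['frame'][140:200,150:240],(600,400),interpolation=cv2.INTER_CUBIC)
b=cv2.resize(g['frame'][180:260,300:400],(500,400),interpolation=cv2.INTER_CUBIC)
cv2.imwrite('pics/c7.png',cv2.resize(np.hstack([a,b]),(800,291)))"
```

```text
(no output)
```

View pics/c7.png

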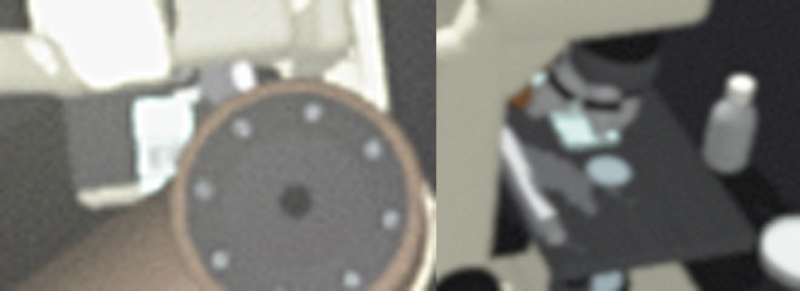

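>>> {"api": "send_rows", "payload": {
  "motion": [
    {"offset": [4,4,-1],"turn": 0},
    {"offset": [7,8,-2],"turn": 0},
    {"offset": [10,12,-3],"turn": 0},
    {"offset": [13,15,-4],"turn": 0},
    {"offset": [17,18,-5],"turn": 0},
    {"offset": [20,21,-6],"turn": 0},
    {"offset": [23.5,23,-6.5],"turn": 0},
    {"offset": [23.5,23,-6.5],"turn": 0}
  ]
}}

```text
t: 18.6
eef_pos: [0.7052, -0.1282, 0.6119]
ee_rot: [-3.141, 0.006, 0.089]
force: [-0.7, 0.9, -0.7]
width: 0.0352
```

```bash
python3 -c "
from h import *
show()"
```

```text
t 18.60 pos [ 0.7052 -0.1282  0.6119] q [ 0.091  0.396  0.521 -0.    -1.702  1.569] 
z [-0.006 -0.    -1.   ] yhead -84.9 F [-0.7  0.9 -0.7] M [-0.05  0.12 -0.04] w 0.0352
```

>>> {"api": "send_rows", "payload": {
  "motion": [
    {"offset": [5,0,0],"turn": 0},
    {"offset": [10,0,0],"turn": 0},
    {"offset": [15,0,0],"turn": 0},
    {"offset": [20,0,0],"turn": 0},
    {"offset": [25,0,0],"turn": 0},
    {"offset": [30,0,0],"turn": 0},
    {"offset": [35,0,0],"turn": 0},
    {"offset": [40,0,0],"turn": 0}
  ]
}}

```text
t: 19.4
eef_pos: [0.9132, -0.0847, 0.5632]
ee_rot: [3.13, -0.04, 0.092]
force: [-0.5, 0.6, 0.6]
width: 0.035
```

```bash
python3 -c "
from h import *
show()"
```

```text
t 19.40 pos [ 0.9132 -0.0847  0.5632] q [ 0.121  0.869  1.252  0.013 -1.914  1.546] 
z [ 0.041 -0.008 -0.999] yhead -84.8 F [-0.5  0.6  0.6] M [-0.08  0.28 -0.01] w 0.0350
```

>>> {"api": "send_rows", "payload": {
  "motion": [
    {"offset": [100,0,0],"turn": 0},
    {"offset": [100,0,0],"turn": 0},
    {"offset": [100,0,0],"turn": 0},
    {"offset": [100,0,0],"turn": 0},
    {"offset": [100,0,0],"turn": 0}
  ]
}}

```text
t: 19.9
eef_pos: [0.968, -0.0487, 0.4838]
ee_rot: [3.121, -0.073, 0.093]
force: [-0.5, 0.1, 0.0]
width: 0.0348
```

```bash
python3 -c "
from h import *
show()"
```

```text
t 19.90 pos [ 0.968  -0.0487  0.4838] q [ 0.154  0.958  1.251  0.025 -1.792  1.515] 
z [ 0.075 -0.013 -0.997] yhead -84.8 F [-0.5  0.1  0. ] M [-0.04  0.4  -0.05] w 0.0348
```

>>> {"api": "send_rows", "payload": {
  "motion": [
    {"offset": [100,-20,0],"turn": 0},
    {"offset": [100,-20,0],"turn": 0},
    {"offset": [100,-20,0],"turn": 0},
    {"offset": [100,-20,0],"turn": 0}
  ]
}}

```text
t: 20.3
eef_pos: [1.0006, 0.0099, 0.4351]
ee_rot: [3.114, -0.111, 0.094]
force: [0.2, -0.2, -0.1]
width: 0.0352
```

```bash
python3 -c "
from h import *
show()"
```

```text
t 20.30 pos [1.0006 0.0099 0.4351] q [ 0.211  1.013  1.251  0.041 -1.702  1.46 ] 
z [ 0.112 -0.017 -0.994] yhead -84.8 F [ 0.2 -0.2 -0.1] M [-0.03  0.53  0.  ] w 0.0352
```

>>> {"api": "send_rows", "payload": {
  "motion": [
    {"offset": [100,-20,-45],"turn": 0},
    {"offset": [100,-20,-45],"turn": 0},
    {"offset": [100,-20,-45],"turn": 0},
    {"offset": [100,-20,-45],"turn": 0},
    {"offset": [100,-20,-45],"turn": 0},
    {"offset": [100,-20,-45],"turn": 0}
  ]
}}

```text
t: 20.9
eef_pos: [0.9898, 0.0736, 0.4732]
ee_rot: [3.109, -0.154, 0.095]
force: [-0.4, 0.1, -0.2]
width: 0.0351
```

```bash
python3 -c "
from h import *
show()"
```

```text
t 20.90 pos [0.9898 0.0736 0.4732] q [ 0.281  0.979  1.251  0.061 -1.697  1.394] 
z [ 0.156 -0.018 -0.988] yhead -84.9 F [-0.4  0.1 -0.2] M [-0.04  0.68 -0.02] w 0.0351
```

>>> {"api": "send_rows", "payload": {
  "motion": [
    {"offset": [100,-20,-30],"turn": 0},
    {"offset": [100,-20,-30],"turn": 0},
    {"offset": [100,-20,-30],"turn": 0},
    {"offset": [100,-20,-30],"turn": 0},
    {"offset": [100,-20,-30],"turn": 0},
    {"offset": [100,-20,-30],"turn": 0},
    {"offset": [100,-20,-30],"turn": 0},
    {"offset": [100,-20,-30],"turn": 0}
  ]
}}

```text
t: 21.7
eef_pos: [0.9887, 0.139, 0.4799]
ee_rot: [3.106, -0.195, 0.096]
force: [-0.0, 0.2, 0.4]
width: 0.0354
```

```bash
python3 -c "
from h import *
show()"
```

```text
t 21.70 pos [0.9887 0.139  0.4799] q [ 0.349  0.977  1.251  0.084 -1.663  1.33 ] 
z [ 0.197 -0.017 -0.98 ] yhead -84.9 F [-0.   0.2  0.4] M [0.02 0.8  0.05] w 0.0354
```

>>> {"api": "send_rows", "payload": {
  "motion": [
    {"offset": [100,-20,-30],"turn": 0},
    {"offset": [100,-20,-30],"turn": 0},
    {"offset": [100,-20,-30],"turn": 0},
    {"offset": [100,-20,-30],"turn": 0},
    {"offset": [100,-20,-30],"turn": 0},
    {"offset": [100,-20,-30],"turn": 0},
    {"offset": [100,-20,-30],"turn": 0},
    {"offset": [100,-20,-30],"turn": 0}
  ]
}}

```text
t: 22.5
eef_pos: [0.9824, 0.1878, 0.4954]
ee_rot: [3.105, -0.238, 0.098]
force: [0.1, -0.6, 0.7]
width: 0.0352
```

```bash
python3 -c "
from h import *
show()"
```

```text
t 22.50 pos [0.9824 0.1878 0.4954] q [ 0.402  0.967  1.251  0.106 -1.637  1.281] 
z [ 0.238 -0.014 -0.971] yhead -84.9 F [ 0.1 -0.6  0.7] M [-0.07  0.93 -0.03] w 0.0352
```

>>> {"api": "send_rows", "payload": {
  "motion": [
    {"offset": [100,-10,0],"turn": 0},
    {"offset": [100,-10,0],"turn": 0},
    {"offset": [100,-10,0],"turn": 0},
    {"offset": [100,-10,0],"turn": 0},
    {"offset": [100,-10,0],"turn": 0},
    {"offset": [100,-10,0],"turn": 0},
    {"offset": [100,-10,0],"turn": 0},
    {"offset": [100,-10,0],"turn": 0}
  ]
}}

```text
t: 23.3
eef_pos: [1.0154, 0.2001, 0.4434]
ee_rot: [3.104, -0.282, 0.1]
force: [1.3, -0.1, -1.0]
width: 0.0353
```

```bash
python3 -c "
from h import *
show()"
```

```text
t 23.30 pos [1.0154 0.2001 0.4434] q [ 0.403  1.027  1.251  0.119 -1.536  1.273] 
z [ 0.28 -0.01 -0.96] yhead -84.9 F [ 1.3 -0.1 -1. ] M [-0.06  1.1  -0.04] w 0.0353
```

>>> {"api": "send_rows", "payload": {
  "motion": [
    {"offset": [100,-10,0],"turn": 0},
    {"offset": [100,-10,0],"turn": 0},
    {"offset": [100,-10,0],"turn": 0},
    {"offset": [100,-10,0],"turn": 0},
    {"offset": [100,-10,0],"turn": 0},
    {"offset": [100,-10,0],"turn": 0},
    {"offset": [100,-10,0],"turn": 0},
    {"offset": [100,-10,0],"turn": 0}
  ]
}}

```text
t: 24.1
eef_pos: [1.0365, 0.2097, 0.4134]
ee_rot: [3.104, -0.325, 0.101]
force: [0.0, 0.1, -0.6]
width: 0.0352
```

```bash
python3 -c "
from h import *
show()"
```

```text
t 24.10 pos [1.0365 0.2097 0.4134] q [ 0.406  1.063  1.251  0.133 -1.459  1.265] 
z [ 0.322 -0.005 -0.947] yhead -84.9 F [ 0.   0.1 -0.6] M [-0.14  1.23 -0.03] w 0.0352
```

>>> {"api": "send_rows", "payload": {
  "motion": [
    {"offset": [100,-15,-8],"turn": 0},
    {"offset": [100,-15,-8],"turn": 0},
    {"offset": [100,-15,-8],"turn": 0},
    {"offset": [100,-15,-8],"turn": 0},
    {"offset": [100,-15,-8],"turn": 0},
    {"offset": [100,-15,-8],"turn": 0},
    {"offset": [100,-15,-8],"turn": 0},
    {"offset": [100,-15,-8],"turn": 0}
  ]
}}

```text
t: 24.9
eef_pos: [1.0389, 0.2307, 0.421]
ee_rot: [3.104, -0.369, 0.103]
force: [0.2, 0.7, 0.3]
width: 0.0349
```

>>> {"api": "send_rows", "payload": {
  "motion": [
    {"offset": [100,-15,-4],"turn": 0},
    {"offset": [100,-15,-4],"turn": 0},
    {"offset": [100,-15,-4],"turn": 0},
    {"offset": [100,-15,-4],"turn": 0},
    {"offset": [100,-15,-4],"turn": 0},
    {"offset": [100,-15,-4],"turn": 0},
    {"offset": [100,-15,-4],"turn": 0},
    {"offset": [100,-15,-4],"turn": 0}
  ]
}}

```text
t: 25.7
eef_pos: [1.0429, 0.247, 0.4269]
ee_rot: [3.105, -0.413, 0.105]
force: [-0.7, -0.1, 0.5]
width: 0.0349
```

```bash
python3 -c "
from h import *
show()"
```

```text
t 25.70 pos [1.0429 0.247  0.4269] q [ 0.442  1.063  1.251  0.171 -1.38   1.226] 
z [ 0.403  0.005 -0.915] yhead -84.8 F [-0.7 -0.1  0.5] M [-0.08  1.5   0.08] w 0.0349
```

>>> {"api": "send_rows", "payload": {
  "motion": [
    {"offset": [100,-10,-2],"turn": 0},
    {"offset": [100,-10,-2],"turn": 0},
    {"offset": [100,-10,-2],"turn": 0},
    {"offset": [100,-10,-2],"turn": 0},
    {"offset": [100,-10,-2],"turn": 0},
    {"offset": [100,-10,-2],"turn": 0},
    {"offset": [100,-10,-2],"turn": 0},
    {"offset": [100,-10,-2],"turn": 0}
  ]
}}

```text
t: 26.5
eef_pos: [1.0485, 0.2461, 0.4382]
ee_rot: [3.105, -0.457, 0.107]
force: [-0.1, 1.2, 0.3]
width: 0.0349
```

>>> {"api": "send_rows", "payload": {
  "motion": [
    {"offset": [100,-10,0],"turn": 0},
    {"offset": [100,-10,0],"turn": 0},
    {"offset": [100,-10,0],"turn": 0},
    {"offset": [100,-10,0],"turn": 0},
    {"offset": [100,-10,0],"turn": 0},
    {"offset": [100,-10,0],"turn": 0},
    {"offset": [100,-10,0],"turn": 0},
    {"offset": [100,-10,0],"turn": 0}
  ]
}}

```text
t: 27.3
eef_pos: [1.0524, 0.2462, 0.4526]
ee_rot: [3.106, -0.501, 0.108]
force: [0.6, -0.4, 0.2]
width: 0.0346
```

>>> {"api": "send_rows", "payload": {
  "motion": [
    {"offset": [100,-10,0],"turn": 0},
    {"offset": [100,-10,0],"turn": 0},
    {"offset": [100,-10,0],"turn": 0},
    {"offset": [100,-10,0],"turn": 0},
    {"offset": [100,-10,0],"turn": 0},
    {"offset": [100,-10,0],"turn": 0},
    {"offset": [100,-10,0],"turn": 0},
    {"offset": [100,-10,0],"turn": 0}
  ]
}}

```text
t: 28.1
eef_pos: [1.0524, 0.2469, 0.4747]
ee_rot: [3.106, -0.545, 0.11]
force: [-1.0, -0.4, -0.8]
width: 0.0351
```

```bash
python3 -c "
from h import *
show()"
```

```text
t 28.10 pos [1.0524 0.2469 0.4747] q [ 0.443  1.034  1.251  0.213 -1.284  1.22 ] 
z [ 0.519  0.021 -0.855] yhead -84.7 F [-1.  -0.4 -0.8] M [-0.11  1.86  0.  ] w 0.0351
```

>>> {"api": "send_rows", "payload": {
  "motion": [
    {"offset": [100,-10,15],"turn": 0},
    {"offset": [100,-10,15],"turn": 0},
    {"offset": [100,-10,15],"turn": 0},
    {"offset": [100,-10,15],"turn": 0},
    {"offset": [100,-10,15],"turn": 0},
    {"offset": [100,-10,15],"turn": 0},
    {"offset": [100,-10,15],"turn": 0},
    {"offset": [100,-10,15],"turn": 0}
  ]
}}

```text
t: 28.9
eef_pos: [1.0675, 0.248, 0.4634]
ee_rot: [3.106, -0.588, 0.112]
force: [-0.3, -0.1, 1.2]
width: 0.0349
```

>>> {"api": "send_rows", "payload": {
  "motion": [
    {"offset": [100,-10,10],"turn": 0},
    {"offset": [100,-10,10],"turn": 0},
    {"offset": [100,-10,10],"turn": 0},
    {"offset": [100,-10,10],"turn": 0},
    {"offset": [100,-10,10],"turn": 0},
    {"offset": [100,-10,10],"turn": 0},
    {"offset": [100,-10,10],"turn": 0},
    {"offset": [100,-10,10],"turn": 0}
  ]
}}

```text
t: 29.7
eef_pos: [1.0702, 0.2494, 0.4791]
ee_rot: [3.106, -0.632, 0.114]
force: [-0.2, -0.7, -0.4]
width: 0.0349
```

```bash
python3 -c "
from ch import *
show()
s=get_state(); Rm=R.from_euler('xyz',s['ee_rot']).as_matrix(); z=Rm[:,2]
print('tilt',np.degrees(np.arccos(-z[2])),'heading',np.degrees(np.arctan2(z[1],z[0])),'yz',Rm[2,1],'xz',Rm[2,0],'turn to level',np.degrees(np.arctan2(Rm[2,1],Rm[2,0])))
cham(.151,.004)
f=load('top');g=load('scene')
a=cv2.resize(f['frame'][140:200,150:240],(750,500),interpolation=cv2.INTER_CUBIC)
b=cv2.resize(g['frame'][180:260,300:400],(625,500),interpolation=cv2.INTER_CUBIC)
cv2.imwrite('pics/c8.png',cv2.resize(np.hstack([a,b]),(800,291)))"
```

```text
t 29.70 pos [1.0702 0.2494 0.4791] q [ 0.441  1.045  1.251  0.243 -1.19   1.21 ] 
z [ 0.59   0.031 -0.807] yhead -84.7 F [-0.2 -0.7 -0.4] M [-0.18  2.11  0.04] w 0.0349
tilt 36.24354685560236 heading 3.0427291868503454 yz 0.02904673334736237 xz 0.5905048480106736 turn to level 2.8160901480224036
top 60 X [0.004  0.0292 0.0486] Y [-0.0738 -0.0413 -0.0141] z 0.14973941019115555
scene 116 X [-0.0149  0.0066  0.0496] Y [-0.095  -0.0402  0.0477] z 0.1494200556126925
```

```bash
python3 - <<'E'
from h import *
f=load('top');g=load('scene')
a=cv2.resize(f['frame'][140:200,150:240],(750,500),interpolation=cv2.INTER_CUBIC)
b=cv2.resize(g['frame'][190:250,320:400],(667,500),interpolation=cv2.INTER_CUBIC)
cv2.imwrite('pics/c9.png',cv2.resize(np.hstack([a,b]),(800,282)))
# predicted outline of chamber if centre at tool+35.5 fwd
h=np.radians(5.3); d=np.array([np.cos(h),np.sin(h)]); n=np.array([-d[1],d[0]]); c=np.array([.514,.2093])+.0355*d
print(c)
for F,o,k in((f,(150,140),800/1417*750/90),(g,(320,190),800/1417*667/80)):
  print([np.round((np.array(proj(F,[*(c+u*.0375*d+v*.017*n),.151]))-o)*k).tolist() for u,v in((-1,-1),(-1,1),(1,1),(1,-1))])
E
```

```text
[0.54934823 0.21257916]
[[190.0, 204.0], [139.0, 209.0], [129.0, 100.0], [179.0, 94.0]]
[[22.0, 41.0], [83.0, 33.0], [137.0, 121.0], [72.0, 130.0]]
```

View pics/c9.png

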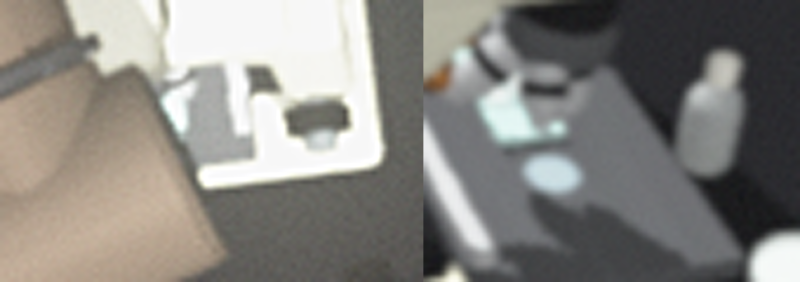

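```bash
python3 -c "
from h import *
for p in ([.9,.0,.5],[.75,-.11,.5],[.6,-.11,.5],[.44,-.08,.5]): go(p)"
```

```text
offset cm [-14.7   23.31 -12.5 ] turn 0
offset cm [-27.74  32.87 -21.71] turn 0
offset cm [-39.76  31.48 -30.57] turn 0
offset cm [-52.31  27.01 -39.93] turn 0
```

>>> {"api": "send_rows", "payload": {
  "motion": [
    {"offset": [-3,4,-2.5],"turn": 1},
    {"offset": [-6,8,-5],"turn": 2},
    {"offset": [-8.5,12,-7.5],"turn": 2.8},
    {"offset": [-11,16,-9.5],"turn": 2.8},
    {"offset": [-13.5,20,-11.5],"turn": 2.8},
    {"offset": [-17,24,-14],"turn": 2.8},
    {"offset": [-20,27,-16.5],"turn": 2.8},
    {"offset": [-23.5,30,-19],"turn": 2.8}
  ],
  "hand": 0.4
}}

```text
t: 30.6
eef_pos: [0.8372, -0.0385, 0.5009]
ee_rot: [3.141, -0.633, 0.053]
force: [0.6, -0.3, 1.2]
width: 0.0613
```

```bash
python3 -c "
from h import *
show()
for p in ([.6,-.1,.5],[.44,-.08,.5],[.42,.204,.42]): go(p)"
```

```text
t 30.60 pos [ 0.8372 -0.0385  0.5009] q [ 0.205  0.409  0.159  0.14  -0.698  1.341] 
z [ 0.591  0.031 -0.806] yhead -87.0 F [ 0.6 -0.3  1.2] M [-0.28  1.98 -0.07] w 0.0613
offset cm [-19.41   4.89 -14.14] turn 0
offset cm [-32.2    2.05 -23.53] turn 0
offset cm [-37.34 -26.42 -17.38] turn 0
```

>>> {"api": "send_rows", "payload": {
  "motion": [
    {"offset": [-2,4,-1.5],"turn": 0},
    {"offset": [-5,6.5,-3.6],"turn": 0},
    {"offset": [-9,7,-6.5],"turn": 0},
    {"offset": [-13,6.5,-9.4],"turn": 0},
    {"offset": [-17,6,-12.3],"turn": 0},
    {"offset": [-21,5,-15.3],"turn": 0},
    {"offset": [-25,4,-18.2],"turn": 0},
    {"offset": [-29,3,-21.1],"turn": 0}
  ]
}}

```text
t: 31.4
eef_pos: [0.4821, -0.0862, 0.4993]
ee_rot: [3.142, -0.634, 0.053]
force: [0.7, 1.6, 0.9]
width: 0.0614
```

```bash
python3 -c "
from h import *
show()
for p in ([.43,-.05,.47],[.42,.204,.40],[.4202,.2042,.2957]): go(p)"
```

```text
t 31.40 pos [ 0.4821 -0.0862  0.4993] q [ 0.271 -0.204 -0.577  0.233 -0.589  1.199] 
z [ 0.591  0.031 -0.806] yhead -87.0 F [0.7 1.6 0.9] M [-0.11  2.04  0.08] w 0.0614
offset cm [-5.77 -3.89 -0.61] turn 0
offset cm [ -9.64 -29.31   5.24] turn 0
offset cm [-15.8  -29.33  13.65] turn 0
```

>>> {"api": "send_rows", "payload": {
  "motion": [
    {"offset": [-3,-4,0],"turn": 0},
    {"offset": [-6,-8,0],"turn": 0},
    {"offset": [-8,-12,1],"turn": 0},
    {"offset": [-9.6,-16,2],"turn": 0},
    {"offset": [-9.6,-20,3],"turn": 0},
    {"offset": [-9.6,-24,4],"turn": 0},
    {"offset": [-9.6,-27.5,5],"turn": 0},
    {"offset": [-9.6,-29.3,5.2],"turn": 0}
  ]
}}

```text
t: 32.2
eef_pos: [0.4219, 0.2064, 0.4]
ee_rot: [3.141, -0.633, 0.056]
force: [0.6, -0.7, 0.3]
width: 0.0616
```

```bash
python3 -c "
from h import *
show()
for p in ([.4202,.2042,.33],[.4202,.2042,.2957]): go(p)"
```

```text
t 32.20 pos [0.4219 0.2064 0.4   ] q [ 0.833 -0.138 -0.98   1.079 -0.491 -0.125] 
z [ 0.59   0.032 -0.806] yhead -86.8 F [ 0.6 -0.7  0.3] M [-0.36  2.05 -0.06] w 0.0616
offset cm [-4.29  0.2   5.53] turn 0
offset cm [-6.31  0.2   8.3 ] turn 0
```

>>> {"api": "send_rows", "payload": {
  "motion": [
    {"offset": [-1.2,0,1.6],"turn": 0},
    {"offset": [-2.4,0,3.2],"turn": 0},
    {"offset": [-2.4,0,3.2],"turn": 0}
  ]
}}

```text
t: 32.5
eef_pos: [0.4295, 0.2095, 0.3716]
ee_rot: [3.135, -0.616, 0.054]
force: [-0.7, -0.8, 0.1]
width: 0.0616
```

```bash
python3 -c "
from h import *
show()
for p in ([.4202,.2042,.2957],): go(p)"
```

```text
t 32.50 pos [0.4295 0.2095 0.3716] q [ 0.755 -0.088 -1.016  1.218 -0.414 -0.222] 
z [ 0.577  0.025 -0.816] yhead -87.1 F [-0.7 -0.8  0.1] M [-0.28  2.06 -0.04] w 0.0616
offset cm [-5.17  0.44  5.64] turn 0
```

```bash
cat > kin.py <<'E'
from h import *
from scipy.optimize import least_squares
A=np.array
D=[([-.865,.3594,.0111,0,-1.2241,-.288],[.2738,-.6168,.4038],[-.001,.001,-1]),([.515,.265,-.747,0,-.56,-.328],[.4456,.0316,.1866],[0,0,-1]),([.74,.231,-.367,0,-.973,.923],[.514,.2093,.3236],[0,0,-1]),
([.441,1.045,1.251,.243,-1.19,1.21],[1.0702,.2494,.4791],[.59,.031,-.807]),([.442,1.063,1.251,.171,-1.38,1.226],[1.0429,.247,.4269],[.403,.005,-.915]),
([.205,.409,.159,.14,-.698,1.341],[.8372,-.0385,.5009],[.591,.031,-.806]),([.271,-.204,-.577,.233,-.589,1.199],[.4821,-.0862,.4993],[.591,.031,-.806]),
([.833,-.138,-.98,1.079,-.491,-.125],[.4219,.2064,.4],[.59,.032,-.806]),([.755,-.088,-1.016,1.218,-.414,-.222],[.4295,.2095,.3716],[.577,.025,-.816])]
def fk(p,q):
    h,a2,a3,b,e,d6=p
    r=R.from_euler
    R1=r('z',q[0]); Rf=R1*r('y',q[1]-q[2]); R4=Rf*r('x',q[3]); R5=R4*r('y',-q[4])
    pos=A([0,0,h])+(R1*r('y',q[1])).apply([0,0,a2])+R1.apply([0,-b,0])+Rf.apply([a3,0,0])+R4.apply([0,-e,0])+R5.apply([d6,0,0])
    return pos,R5.apply([1,0,0])
def res(p): return np.concatenate([np.r_[fk(p,q)[0]-x,.3*(fk(p,q)[1]-z)] for q,x,z in D])
fit=least_squares(res,[.2,.6,.46,.05,.14,.2]); p=fit.x
LO=A([-3.07,-1.43,-1.02,-3.03,-3.05]);HI=A([3.07,2.12,1.25,1.67,0])
def ik(pos,z,q0):
    s=least_squares(lambda q:np.r_[fk(p,q)[0]-pos,.3*(fk(p,q)[1]-z)],np.clip(q0,LO+1e-3,HI-1e-3),bounds=(LO,HI)); return s.x,np.abs(s.fun).max()
E
python3 - <<'E'
from kin import *
print(np.round(p,4),np.abs(fit.fun).max())
rng=np.random.default_rng(0)
for t in (36.2,30,25):
  for hd in (3,10,):
    z=A([np.sin(np.radians(t))*np.cos(np.radians(hd)),np.sin(np.radians(t))*np.sin(np.radians(hd)),-np.cos(np.radians(t))])
    for fx in (.42,.435,.45,.465,.483):
        best=min((ik(A([fx,.206,.296]),z,q0) for q0 in [A([.8,-.1,-.98,1.1,-.5])]+[rng.uniform(LO,HI) for _ in range(6)]),key=lambda r:r[1])
        print(t,hd,fx,np.round(best[0],2),round(best[1],4))
E
```

```text
[ 0.2671  0.5857  0.4554  0.3504 -0.1338  0.2516] 0.1842656322786626
36.2 3 0.42 [ 1.49 -0.15 -0.79 -0.77 -0.99] 0.0
36.2 3 0.435 [ 1.43 -0.12 -0.77 -0.79 -0.96] 0.0
36.2 3 0.45 [ 1.37 -0.09 -0.74 -0.8  -0.92] 0.0
36.2 3 0.465 [ 1.32 -0.06 -0.71 -0.81 -0.89] 0.0
36.2 3 0.483 [ 1.26 -0.02 -0.67 -0.82 -0.86] 0.0
36.2 10 0.42 [ 1.48 -0.19 -0.81 -0.79 -0.93] 0.0
36.2 10 0.435 [ 1.42 -0.15 -0.78 -0.8  -0.89] 0.0
36.2 10 0.45 [ 1.36 -0.11 -0.75 -0.82 -0.85] 0.0
36.2 10 0.465 [ 1.3  -0.08 -0.72 -0.82 -0.81] 0.0
36.2 10 0.483 [ 1.24 -0.04 -0.69 -0.83 -0.78] 0.0
30 3 0.42 [ 1.35 -0.1  -0.74 -0.66 -0.9 ] 0.0
30 3 0.435 [ 1.3  -0.07 -0.71 -0.67 -0.87] 0.0
30 3 0.45 [ 1.25 -0.04 -0.68 -0.67 -0.85] 0.0
30 3 0.465 [ 1.21 -0.01 -0.65 -0.67 -0.82] 0.0
30 3 0.483 [ 1.15  0.02 -0.62 -0.67 -0.8 ] 0.0
30 10 0.42 [ 1.34 -0.12 -0.75 -0.67 -0.84] 0.0
30 10 0.435 [ 1.28 -0.09 -0.72 -0.67 -0.8 ] 0.0
30 10 0.45 [ 1.23 -0.06 -0.7  -0.67 -0.78] 0.0
30 10 0.465 [ 1.18 -0.03 -0.67 -0.67 -0.75] 0.0
30 10 0.483 [ 1.13  0.01 -0.63 -0.66 -0.72] 0.0
25 3 0.42 [ 1.26 -0.06 -0.7  -0.55 -0.85] 0.0
25 3 0.435 [ 1.21 -0.03 -0.67 -0.55 -0.83] 0.0
25 3 0.45 [ 1.16 -0.   -0.65 -0.55 -0.81] 0.0
25 3 0.465 [ 1.12  0.02 -0.62 -0.55 -0.79] 0.0
25 3 0.483 [ 1.07  0.05 -0.59 -0.55 -0.77] 0.0
25 10 0.42 [ 1.24 -0.07 -0.71 -0.55 -0.79] 0.0
25 10 0.435 [ 1.19 -0.04 -0.69 -0.54 -0.76] 0.0
25 10 0.45 [ 1.14 -0.01 -0.66 -0.54 -0.74] 0.0
25 10 0.465 [ 1.1   0.01 -0.63 -0.53 -0.72] 0.0
25 10 0.483 [ 1.05  0.05 -0.6  -0.53 -0.7 ] 0.0
```

```bash
sed -i "s/r('x',q\[3\])/r('x',-q[3])/" kin.py; python3 - <<'E'
from kin import *
print(np.round(p,4),np.abs(fit.fun).max())
rng=np.random.default_rng(0)
for t in (36.2,30):
  for hd in (3,10):
    z=A([np.sin(np.radians(t))*np.cos(np.radians(hd)),np.sin(np.radians(t))*np.sin(np.radians(hd)),-np.cos(np.radians(t))])
    for fx,fz in ((.42,.296),(.45,.296),(.465,.296),(.483,.296),(.45,.35),(.483,.35)):
        S=[ik(A([fx,.206,fz]),z,q0) for q0 in [A([.8,-.1,-.98,1.1,-.5])]+[rng.uniform(LO,HI) for _ in range(8)]]
        best=min(S,key=lambda r:r[1])
        print(t,hd,fx,fz,np.round(best[0],2),round(best[1],4),'local',np.round(S[0][0],2),round(S[0][1],4))
E
```

```text
[0.1984 0.6018 0.4635 0.     0.1919 0.1997] 0.0004315001974132815
36.2 3 0.42 0.296 [ 0.04  0.02 -0.84 -3.03 -0.  ] 0.0172 local [ 0.77  0.01 -1.02  1.17 -0.39] 0.028
36.2 3 0.45 0.296 [ 0.5   0.06 -1.02  1.67 -0.26] 0.0212 local [ 0.5   0.06 -1.02  1.67 -0.26] 0.0212
36.2 3 0.465 0.296 [ 0.48  0.06 -1.02  1.67 -0.26] 0.0156 local [ 0.48  0.06 -1.02  1.67 -0.26] 0.0156
36.2 3 0.483 0.296 [ 0.47  0.07 -1.01  1.67 -0.25] 0.0167 local [ 0.47  0.07 -1.01  1.67 -0.25] 0.0167
36.2 3 0.45 0.35 [ 0.61 -0.03 -1.02  1.42 -0.32] 0.0046 local [ 0.61 -0.03 -1.02  1.42 -0.32] 0.0046
36.2 3 0.483 0.35 [ 0.46  0.01 -0.99  1.67 -0.24] 0.0004 local [ 0.46  0.01 -0.99  1.67 -0.24] 0.0004
36.2 10 0.42 0.296 [ 0.06  0.03 -0.84 -3.03 -0.  ] 0.0196 local [ 0.75 -0.01 -1.02  1.12 -0.31] 0.032
36.2 10 0.45 0.296 [ 0.47  0.05 -1.02  1.67 -0.18] 0.02 local [ 0.47  0.05 -1.02  1.67 -0.18] 0.02
36.2 10 0.465 0.296 [ 0.45  0.05 -1.02  1.67 -0.17] 0.0203 local [ 0.45  0.05 -1.02  1.67 -0.17] 0.0203
36.2 10 0.483 0.296 [ 0.43  0.06 -1.01  1.67 -0.16] 0.0213 local [ 0.43  0.06 -1.01  1.67 -0.16] 0.0213
36.2 10 0.45 
[... 669 characters left out ...]
   -0.41] 0.0
30 3 0.483 0.35 [ 0.72  0.02 -0.91  1.   -0.38] 0.0 local [ 0.72  0.02 -0.91  1.   -0.38] 0.0
30 10 0.42 0.296 [ 0.79 -0.   -1.02  0.99 -0.31] 0.018 local [ 0.79 -0.   -1.02  0.99 -0.31] 0.018
30 10 0.45 0.296 [ 0.65  0.04 -1.02  1.22 -0.23] 0.0117 local [ 0.65  0.04 -1.02  1.22 -0.23] 0.0117
30 10 0.465 0.296 [ 0.54  0.06 -1.02  1.44 -0.18] 0.0075 local [ 0.54  0.06 -1.02  1.44 -0.18] 0.0075
30 10 0.483 0.296 [ 0.41  0.08 -1.01  1.67 -0.12] 0.0048 local [ 0.41  0.08 -1.01  1.67 -0.12] 0.0048
30 10 0.45 0.35 [ 0.76 -0.03 -0.97  0.99 -0.34] 0.0 local [ 0.76 -0.03 -0.97  0.99 -0.34] 0.0
30 10 0.483 0.35 [ 0.71  0.02 -0.91  0.98 -0.31] 0.0 local [ 0.71  0.02 -0.91  0.98 -0.31] 0.0
```

```bash
cat > feas.py <<'E'
from kin import *
import sys
rng=np.random.default_rng(1)
S0=[rng.uniform(LO,HI) for _ in range(40)]+[A([.8,-.1,-.98,1.1,-.5]),A([.4,.3,-.5,-2.8,-.3])]
c0=A([.614,.2185]); ey=A([.9954,.0958])
def axes(t,hd):
    t,hd=np.radians([t,hd]); z=A([np.sin(t)*np.cos(hd),np.sin(t)*np.sin(hd),-np.cos(t)]); x=A([np.cos(t)*np.cos(hd),np.cos(t)*np.sin(hd),np.sin(t)]); return x,z
def flange(t,hd,Y,cz=.1465):  # Y: position of lower finger corner along scope y
    x,z=axes(t,hd); return A([*(c0+Y*ey),cz])+.0095*x-.178*z,z
if __name__=='__main__':
  for t in (30,33,36,40):
    for hd in (-5,0,5,15):
      for Y in (-.0365,):
        P,z=flange(t,hd,Y); sols=[]
        for q0 in S0:
            q,e=ik(P,z,q0)
            if e<.0005 and not any(np.abs(q-s).max()<.05 for s in sols): sols.append(q)
        print(t,hd,Y,np.round(P,3),[np.round(s,2).tolist() for s in sols])
E
python3 feas.py
```

```text
30 -5 -0.0365 [0.497 0.222 0.305] [[0.63, 0.12, -0.95, 1.32, -0.35]]
30 0 -0.0365 [0.497 0.215 0.305] [[0.55, 0.11, -0.97, 1.44, -0.27]]
30 5 -0.0365 [0.497 0.208 0.305] [[0.45, 0.1, -0.99, 1.6, -0.18]]
30 15 -0.0365 [0.5   0.194 0.305] []
33 -5 -0.0365 [0.489 0.223 0.301] [[0.51, 0.11, -0.99, 1.65, -0.31]]
33 0 -0.0365 [0.489 0.215 0.301] []
33 5 -0.0365 [0.489 0.207 0.301] []
33 15 -0.0365 [0.492 0.192 0.301] []
36 -5 -0.0365 [0.481 0.223 0.296] []
36 0 -0.0365 [0.481 0.215 0.296] []
36 5 -0.0365 [0.481 0.207 0.296] []
36 15 -0.0365 [0.484 0.19  0.296] []
40 -5 -0.0365 [0.471 0.224 0.289] []
40 0 -0.0365 [0.471 0.215 0.289] []
40 5 -0.0365 [0.471 0.206 0.289] []
40 15 -0.0365 [0.474 0.187 0.289] []
```

```bash
cat > f2.py <<'E'
from feas import *
for t in (28,30,32,34):
  for hd in (-4,-1,2):
    out=[]
    q0=A([.6,.1,-.96,1.4,-.3])
    for Y in np.arange(-.030,-.075,-.005):
        P,z=flange(t,hd,Y); q,e=ik(P,z,q0)
        if e<.0005: q0=q; out.append((round(Y,3),round(q[2],2),round(q[3],2)))
    tr=np.radians(t); b=9.5*A([np.cos(tr),np.sin(tr)])-66*A([np.sin(tr),-np.cos(tr)])+39*A([np.cos(tr),np.sin(tr)])+A([0,146.5])
    print(t,hd,'body corner rel Y %.1f z %.1f; at z270 %.1f'%(b[0],b[1],b[0]-(270-b[1])*np.tan(tr)),out[:1],out[-1:])
# flipped configuration
for t in (38,42,46,50):
  for hd in (-4,2,8,14):
    for Y in (-.035,-.1):
      P,z=flange(t,hd,Y); r=[ik(P,z,A(g)) for g in ([.1,.2,-.8,-2.9,-.1],[.1,.1,-.6,-2.6,-.3],[.2,.4,-.6,-2.2,-.3])]
      q,e=min(r,key=lambda r:r[1])
      if e<.001: print('flip',t,hd,Y,np.round(q,2))
E
python3 f2.py
```

```text
28 -4 body corner rel Y 11.8 z 227.5; at z270 -10.7 [(np.float64(-0.03), np.float64(-0.9), np.float64(1.12))] [(np.float64(-0.07), np.float64(-0.97), np.float64(1.13))]
28 -1 body corner rel Y 11.8 z 227.5; at z270 -10.7 [(np.float64(-0.03), np.float64(-0.91), np.float64(1.15))] [(np.float64(-0.07), np.float64(-0.98), np.float64(1.17))]
28 2 body corner rel Y 11.8 z 227.5; at z270 -10.7 [(np.float64(-0.03), np.float64(-0.92), np.float64(1.18))] [(np.float64(-0.07), np.float64(-0.99), np.float64(1.2))]
30 -4 body corner rel Y 9.0 z 227.9; at z270 -15.3 [(np.float64(-0.03), np.float64(-0.94), np.float64(1.34))] [(np.float64(-0.07), np.float64(-1.01), np.float64(1.33))]
30 -1 body corner rel Y 9.0 z 227.9; at z270 -15.3 [(np.float64(-0.03), np.float64(-0.96), np.float64(1.41))] [(np.float64(-0.07), np.float64(-1.02), np.float64(1.4))]
30 2 body corner rel Y 9.0 z 227.9; at z270 -15.3 [(np.float64(-0.03), np.float64(-0.97), np.float64(1.49))] [(np.float64(-0.06), np.float64(-1.02), np.float64(1.5))]
32 -4 body corner rel Y 6.2 z 228.2; at z270 -20.0 [(np.float64(-0.03), np.float64(-0.98), np.float64(1.57))] [(np.float64(-0.055), np.float64(-1.02), np.float64(1.57))]
32 -1 body corner rel Y 6.2 z 228.2; at z270 -20.0 [(np.float64(-0.045), np.float64(-1.01), np.float64(1.67))] [(np.float64(-0.05), np.float64(-1.02), np.float64(1.67))]
32 2 body corner rel Y 6.2 z 228.2; at z270 -20.0 [] []
34 -4 body corner rel Y 3.3 z 228.3; at z270 -24.8 [] []
34 -1 body corner rel Y 3.3 z 228.3; at z270 -24.8 [] []
34 2 body corner rel Y 3.3 z 228.3; at z270 -24.8 [] []
flip 42 2 -0.1 [ 0.03 -0.02 -0.88 -3.03 -0.03]
flip 50 8 -0.035 [ 0.11  0.09 -0.64 -2.41 -0.03]
flip 50 8 -0.1 [ 0.1  -0.02 -0.75 -2.43 -0.05]
```

>>> {"api": "send_rows", "payload": {
  "motion": [
    {"offset": [-50,0,0],"turn": 0},
    {"offset": [-50,0,0],"turn": 0},
    {"offset": [-50,0,0],"turn": 0},
    {"offset": [-50,0,0],"turn": 0}
  ]
}}

```text
t: 32.9
eef_pos: [0.337, 0.2572, 0.3747]
ee_rot: [3.119, -0.577, 0.051]
force: [-0.4, 0.4, -0.7]
width: 0.0615
```

```bash
cat >> h.py <<'E'
def tilt():
    s=get_state(); Rm=R.from_euler('xyz',s['ee_rot']).as_matrix(); z=Rm[:,2]
    print('tilt %.1f'%np.degrees(np.arccos(-z[2])),'heading %.1f'%np.degrees(np.arctan2(z[1],z[0])),'turn to level %.2f'%np.degrees(np.arctan2(Rm[2,1],Rm[2,0])),'corner',np.round(s['eef_pos']+.178*z-.0095*Rm[:,0],4))
E
python3 -c "
from h import *
show();tilt()"
```

```text
t 32.90 pos [0.337  0.2572 0.3747] q [ 1.196 -0.161 -1.016  0.907 -0.697 -0.291] 
z [ 0.546  0.005 -0.838] yhead -87.8 F [-0.4  0.4 -0.7] M [-0.02  1.89  0.09] w 0.0615
tilt 33.1 heading 0.6 turn to level 1.96 corner [0.4262 0.2578 0.2204]
```

>>> {"api": "send_rows", "payload": {
  "motion": [
    {"offset": [-50,20,0],"turn": 0},
    {"offset": [-50,20,0],"turn": 0},
    {"offset": [-50,20,0],"turn": 0},
    {"offset": [-50,20,0],"turn": 0},
    {"offset": [-50,20,0],"turn": 0}
  ]
}}

```text
t: 33.4
eef_pos: [0.203, 0.2416, 0.3951]
ee_rot: [3.098, -0.545, 0.05]
force: [0.2, 0.9, 0.1]
width: 0.0613
```

```bash
python3 -c "
from h import *
show();tilt()"
```

```text
t 33.40 pos [0.203  0.2416 0.3951] q [ 1.847 -0.385 -1.015  0.563 -1.186 -0.52 ] 
z [ 0.52  -0.018 -0.854] yhead -88.5 F [0.2 0.9 0.1] M [0.09 1.92 0.04] w 0.0613
tilt 31.3 heading -2.0 turn to level 4.11 corner [0.2874 0.238  0.2381]
```

```bash
python3 - <<'E'
from feas import *
q0=A([.6,.1,-.96,1.4,-.3])
for t,hd in ((31.3,-2),(30.5,-2)):
  for Y,dz in ((-.035,0),(-.04,0),(-.05,0),(-.055,0),(-.06,0),(-.065,0),(-.06,.05),(-.07,.05)):
    P,z=flange(t,hd,Y,.1465+dz); q,e=ik(P,z,q0); print(t,Y,dz,np.round(P,3),np.round(q,2),round(e,4))
P,z=flange(31.3,-2,-.06,.2065); go(P); go([.36,.22,.395])
E
```

```text
31.3 -0.035 0 [0.495 0.218 0.304] [ 0.52  0.11 -0.98  1.56 -0.28] 0.0
31.3 -0.04 0 [0.49  0.218 0.304] [ 0.53  0.1  -0.99  1.56 -0.28] 0.0
31.3 -0.05 0 [0.48  0.217 0.304] [ 0.54  0.09 -1.01  1.56 -0.28] 0.0
31.3 -0.055 0 [0.475 0.216 0.304] [ 0.54  0.08 -1.01  1.55 -0.29] 0.0
31.3 -0.06 0 [0.47  0.216 0.304] [ 0.56  0.07 -1.02  1.54 -0.29] 0.0004
31.3 -0.065 0 [0.465 0.215 0.304] [ 0.59  0.07 -1.02  1.47 -0.31] 0.0018
31.3 -0.06 0.05 [0.47  0.216 0.354] [ 0.76  0.01 -0.93  1.05 -0.44] 0.0
31.3 -0.07 0.05 [0.46  0.215 0.354] [ 0.78 -0.   -0.94  1.05 -0.45] 0.0
30.5 -0.035 0 [0.497 0.218 0.305] [ 0.56  0.11 -0.97  1.45 -0.29] 0.0
30.5 -0.04 0 [0.492 0.218 0.305] [ 0.57  0.1  -0.98  1.45 -0.29] 0.0
30.5 -0.05 0 [0.482 0.217 0.305] [ 0.58  0.09 -0.99  1.45 -0.3 ] 0.0
30.5 -0.055 0 [0.477 0.216 0.305] [ 0.58  0.08 -1.    1.45 -0.3 ] 0.0
30.5 -0.06 0 [0.472 0.216 0.305] [ 0.59  0.08 -1.01  1.45 -0.3 ] 0.0
30.5 -0.065 0 [0.467 0.215 0.305] [ 0.59  0.07 -1.02  1.45 -0.31] 0.0
30.5 -0.06 0.05 [0.472 0.216 0.355] [ 0.78  0.02 -0.91  0.99 -0.46] 0.0
30.5 -0.07 0.05 [0.462 0.215 0.355] [ 0.8   0.   -0.92  0.99 -0.46] 0.0
offset cm [21.05  3.19 16.61] turn 0
offset cm [13.31  2.58  8.2 ] turn 0
```

>>> {"api": "send_rows", "payload": {
  "motion": [
    {"offset": [4,0.7,2.4],"turn": 1},
    {"offset": [8,1.4,5],"turn": 2},
    {"offset": [12,2.1,8],"turn": 3},
    {"offset": [15,2.6,11],"turn": 4.1},
    {"offset": [18,2.9,14],"turn": 4.1},
    {"offset": [21,3.2,16.6],"turn": 4.1},
    {"offset": [21,3.2,16.6],"turn": 4.1},
    {"offset": [21,3.2,16.6],"turn": 4.1}
  ]
}}

```text
t: 34.2
eef_pos: [0.4728, 0.2153, 0.3626]
ee_rot: [3.139, -0.547, -0.036]
force: [0.0, -0.6, 0.3]
width: 0.0614
```

```bash
python3 - <<'E'
from feas import *
show();tilt()
P,z=flange(31.3,-2,-.055,.1475); go(P); P,z=flange(31.3,-2,-.055,.165); go(P)
from ch import cham
cham(.151,.003)
E
```

```text
t 34.20 pos [0.4728 0.2153 0.3626] q [ 0.78   0.008 -0.903  1.002 -0.47  -0.116] 
z [ 0.52  -0.022 -0.854] yhead -92.2 F [ 0.  -0.6  0.3] M [-0.1   2.01 -0.08] w 0.0614
tilt 31.4 heading -2.4 turn to level 0.28 corner [0.5573 0.2117 0.2056]
offset cm [-2.84 -0.11  5.06] turn 0
offset cm [-1.93 -0.11  3.57] turn 0
top 89 X [-0.0326  0.0054  0.0492] Y [-0.0981 -0.0392 -0.009 ] z 0.1505313889506008
scene 103 X [-0.0133  0.0068  0.0494] Y [-0.0937 -0.0398  0.0461] z 0.14938221248723138
```

>>> {"api": "send_rows", "payload": {
  "motion": [
    {"offset": [-0.7,0,1.2],"turn": 0.3},
    {"offset": [-1.4,-0.1,2.5],"turn": 0.3},
    {"offset": [-1.9,-0.1,3.6],"turn": 0.3},
    {"offset": [-2.4,-0.1,4.3],"turn": 0.3},
    {"offset": [-2.7,-0.1,4.8],"turn": 0.3},
    {"offset": [-2.8,-0.1,5.0],"turn": 0.3},
    {"offset": [-2.8,-0.1,5.0],"turn": 0.3}
  ]
}}

```text
t: 35.0
eef_pos: [0.4718, 0.2177, 0.3067]
ee_rot: [-3.14, -0.55, -0.038]
force: [-0.7, 0.5, 0.4]
width: 0.0616
```

```bash
python3 - <<'E'
from feas import *
show();tilt()
P,z=flange(31.3,-2,-.055,.1468); go(P)
E
```

```text
t 35.00 pos [0.4718 0.2177 0.3067] q [ 0.563  0.073 -1.015  1.525 -0.299 -0.48 ] 
z [ 0.522 -0.018 -0.853] yhead -92.1 F [-0.7  0.5  0.4] M [-0.08  1.88 -0.03] w 0.0616
tilt 31.5 heading -2.0 turn to level -0.17 corner [0.5566 0.2147 0.15  ]
offset cm [0.13 0.14 0.42] turn 0
```

>>> {"api": "send_rows", "payload": {
  "motion": [
    {"offset": [0.2,0.1,0.35],"turn": 0},
    {"offset": [0.2,0.1,0.35],"turn": 0},
    {"offset": [0.2,0.1,0.35],"turn": 0}
  ]
}}

```text
t: 35.3
eef_pos: [0.4757, 0.2166, 0.3046]
ee_rot: [-3.14, -0.549, -0.039]
force: [-0.1, 0.2, -0.1]
width: 0.0615
```

```bash
python3 - <<'E'
from feas import *
show();tilt()
E
```

```text
t 35.30 pos [0.4757 0.2166 0.3046] q [ 0.542  0.08  -1.012  1.556 -0.289 -0.494] 
z [ 0.522 -0.018 -0.853] yhead -92.2 F [-0.1  0.2 -0.1] M [0.   1.89 0.01] w 0.0615
tilt 31.5 heading -2.0 turn to level -0.17 corner [0.5604 0.2137 0.1478]
```

>>> {"api": "send_rows", "payload": {
  "motion": [
    {"offset": [0,0,0],"turn": 0},
    {"offset": [0,0,0],"turn": 0},
    {"offset": [0,0,0],"turn": 0},
    {"offset": [0,0,0],"turn": 0},
    {"offset": [0,0,0],"turn": 0}
  ],
  "hand": -1,
  "squeeze": 15
}}

```text
t: 35.8
eef_pos: [0.4758, 0.2164, 0.304]
ee_rot: [-3.14, -0.548, -0.039]
force: [-0.3, -0.1, 1.4]
width: 0.0331
```

```bash
python3 - <<'E'
from feas import *
show();tilt()
E
```

```text
t 35.80 pos [0.4758 0.2164 0.304 ] q [ 0.54   0.081 -1.013  1.558 -0.288 -0.495] 
z [ 0.521 -0.019 -0.853] yhead -92.2 F [-0.3 -0.1  1.4] M [0.   1.89 0.05] w 0.0331
tilt 31.4 heading -2.1 turn to level -0.13 corner [0.5604 0.2134 0.1471]
```

>>> {"api": "send_rows", "payload": {
  "motion": [
    {"offset": [0.5,-0.08,0.3],"turn": 0},
    {"offset": [1.0,-0.16,0.62],"turn": 0},
    {"offset": [1.5,-0.24,0.92],"turn": 0},
    {"offset": [1.5,-0.24,0.92],"turn": 0}
  ]
}}

```text
t: 36.2
eef_pos: [0.4945, 0.2182, 0.304]
ee_rot: [-3.14, -0.548, -0.039]
force: [1.2, 0.1, 0.8]
width: 0.0329
```

```bash
python3 - <<'E'
from ch import *
show();tilt();cham(.151,.003)
E
```

```text
t 36.20 pos [0.4945 0.2182 0.304 ] q [ 0.521  0.108 -0.982  1.562 -0.279 -0.482] 
z [ 0.521 -0.019 -0.853] yhead -92.2 F [1.2 0.1 0.8] M [0.03 1.54 0.09] w 0.0329
tilt 31.4 heading -2.1 turn to level -0.13 corner [0.5791 0.2152 0.1471]
top 46 X [-0.0163  0.003   0.0491] Y [-0.0721 -0.0256 -0.0095] z 0.15042916569193265
scene 151 X [-0.0155  0.0023  0.0496] Y [-0.0637 -0.0213  0.0363] z 0.14955035394693283
```

>>> {"api": "send_rows", "payload": {
  "motion": [
    {"offset": [0,0,0],"turn": 0},
    {"offset": [0,0,0],"turn": 0},
    {"offset": [-0.5,0.08,-0.3],"turn": 0},
    {"offset": [-1.1,0.18,-0.67],"turn": 0},
    {"offset": [-1.65,0.26,-1.0],"turn": 0},
    {"offset": [-1.65,0.26,-1.0],"turn": 0}
  ],
  "hand": -0.05
}}

```text
t: 36.9
eef_pos: [0.4734, 0.2164, 0.3044]
ee_rot: [-3.14, -0.549, -0.038]
force: [0.4, 0.7, -0.1]
width: 0.0416
```

>>> {"api": "send_rows", "payload": {
  "motion": [
    {"offset": [0,0,0],"turn": 0},
    {"offset": [0,0,0],"turn": 0},
    {"offset": [0,0,0],"turn": 0},
    {"offset": [0.55,-0.09,0.33],"turn": 0},
    {"offset": [1.1,-0.18,0.67],"turn": 0},
    {"offset": [1.65,-0.26,1.0],"turn": 0},
    {"offset": [1.65,-0.26,1.0],"turn": 0}
  ],
  "hand": -1
}}

```text
t: 37.6
eef_pos: [0.4946, 0.2182, 0.3038]
ee_rot: [-3.14, -0.548, -0.039]
force: [0.6, -0.6, 1.7]
width: 0.0327
```

```bash
python3 - <<'E'
from ch import *
show();tilt();cham(.151,.003)
E
```

```text
t 37.60 pos [0.4946 0.2182 0.3038] q [ 0.521  0.108 -0.982  1.562 -0.279 -0.482] 
z [ 0.521 -0.019 -0.853] yhead -92.2 F [ 0.6 -0.6  1.7] M [-0.01  1.46  0.08] w 0.0327
tilt 31.4 heading -2.1 turn to level -0.11 corner [0.5792 0.2152 0.147 ]
top 37 X [-0.0165 -0.0016  0.0493] Y [-0.0517 -0.0252 -0.0136] z 0.149950173767065
scene 213 X [-0.015   0.0025  0.0288] Y [-0.0544 -0.011   0.0153] z 0.1497120456875901
```

>>> {"api": "send_rows", "payload": {
  "motion": [
    {"offset": [0,0,0],"turn": 0},
    {"offset": [0,0,0],"turn": 0},
    {"offset": [-0.5,0.08,-0.3],"turn": 0},
    {"offset": [-1.1,0.18,-0.67],"turn": 0},
    {"offset": [-1.7,0.27,-1.03],"turn": 0},
    {"offset": [-1.7,0.27,-1.03],"turn": 0}
  ],
  "hand": -0.05
}}

```text
t: 38.3
eef_pos: [0.473, 0.2164, 0.3046]
ee_rot: [-3.139, -0.55, -0.038]
force: [-0.1, 0.3, -0.6]
width: 0.0413
```

>>> {"api": "send_rows", "payload": {
  "motion": [
    {"offset": [0,0,0],"turn": 0},
    {"offset": [0,0,0],"turn": 0},
    {"offset": [0,0,0],"turn": 0},
    {"offset": [0.55,-0.09,0.33],"turn": 0},
    {"offset": [1.1,-0.18,0.67],"turn": 0},
    {"offset": [1.7,-0.27,1.03],"turn": 0},
    {"offset": [1.7,-0.27,1.03],"turn": 0}
  ],
  "hand": -1
}}

```text
t: 39.0
eef_pos: [0.4946, 0.2182, 0.3038]
ee_rot: [-3.14, -0.548, -0.039]
force: [0.0, 0.3, -0.2]
width: 0.0327
```

```bash
python3 - <<'E'
from ch import *
show();tilt();cham(.151,.003)
g=load('scene')
b=cv2.resize(g['frame'][180:260,310:410],(750,600),interpolation=cv2.INTER_CUBIC); k=7.5
cv2.imwrite('pics/c10.png',b)
d=np.array([.9994,-.036]); 
for hd in (-2.1,5.5):
  h=np.radians(hd); d=np.array([np.cos(h),np.sin(h)]); n=np.array([-d[1],d[0]]); c=np.array([.614,.2185])
  print(hd,[np.round((np.array(proj(g,[*(c+u*.0375*d+v*.017*n),.151]))-[310,180])*k).tolist() for u,v in((-1,-1),(-1,1),(1,1),(1,-1))])
E
```

```text
t 39.00 pos [0.4946 0.2182 0.3038] q [ 0.521  0.108 -0.982  1.562 -0.279 -0.482] 
z [ 0.521 -0.019 -0.854] yhead -92.2 F [ 0.   0.3 -0.2] M [-0.02  1.56  0.07] w 0.0327
tilt 31.4 heading -2.1 turn to level -0.11 corner [0.5792 0.2151 0.1469]
top 36 X [-0.0152 -0.0047  0.0493] Y [-0.0665 -0.025  -0.0118] z 0.1501313156848193
scene 299 X [-0.0152  0.0021  0.0314] Y [-0.0374  0.0018  0.0352] z 0.14968252480595123
-2.1 [[191.0, 256.0], [298.0, 251.0], [363.0, 413.0], [248.0, 418.0]]
5.5 [[177.0, 262.0], [280.0, 248.0], [376.0, 406.0], [266.0, 422.0]]
```

View pics/c10.png

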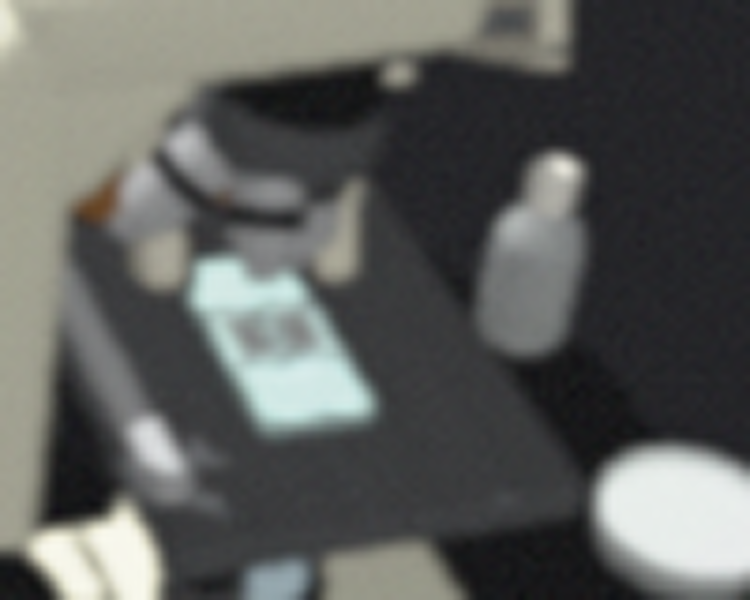

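The picture shows the chamber flat on the stage under the objective. Its far corners are at (378,408) and (265,435) and the field at (275,332), about 3 mm short of centre, which is fine. Releasing and backing out along the gripper axis.

>>> {"api": "send_rows", "payload": {
  "motion": [
    {"offset": [0,0,0],"turn": 0},
    {"offset": [0,0,0],"turn": 0},
    {"offset": [0,0,-0.7],"turn": 0},
    {"offset": [0,0,-2],"turn": 0},
    {"offset": [0,0,-4.5],"turn": 0},
    {"offset": [0,0,-7.5],"turn": 0},
    {"offset": [0,0,-10],"turn": 0},
    {"offset": [0,0,-11],"turn": 0}
  ],
  "hand": 0.0
}}

```text
t: 39.9
eef_pos: [0.435, 0.2209, 0.4]
ee_rot: [-3.137, -0.549, -0.039]
force: [0.1, 0.8, 0.0]
width: 0.0438
```

```bash
python3 - <<'E'
from ch import *
from kin import *
show();tilt();cham(.151,.003)
s=get_state(); Rm=R.from_euler('xyz',s['ee_rot']).as_matrix(); x,z=Rm[:,0],Rm[:,2]
q0=s['q'][:5]
for pt in ([.43,.05,.43],):
    q,e=ik(A(pt),z,q0); print(pt,np.round(q,2),e); q0=q; go(pt)
for h in (.16,.075):
    P=A([.4914,-.3431,h])+.0095*x-.178*z; q,e=ik(P,z,q0); print(h,np.round(P,4),np.round(q,2),e); q0=q; go(P)
E
```

```text
t 39.90 pos [0.435  0.2209 0.4   ] q [ 0.925 -0.083 -0.869  0.831 -0.615 -0.044] 
z [ 0.522 -0.015 -0.853] yhead -92.1 F [0.1 0.8 0. ] M [-0.01  1.82  0.04] w 0.0438
tilt 31.5 heading -1.7 turn to level -0.45 corner [0.5199 0.2185 0.2432]
top 122 X [-0.0439  0.0004  0.0473] Y [-0.0751 -0.0373 -0.0172] z 0.1497029731502637
scene 292 X [-0.0147  0.0028  0.0238] Y [-0.0383  0.0024  0.0348] z 0.14957829201949124
[0.43, 0.05, 0.43] [ 0.65 -0.25 -0.88  0.63 -0.59] 4.163336342344337e-15
offset cm [ 1.69 17.09 -2.62] turn 0
0.16 [ 0.4065 -0.3407  0.3167] [-0.44  0.11 -0.45 -0.42 -0.55] 3.2766357335733963e-12
offset cm [-4.96 56.27  6.4 ] turn 0
0.075 [ 0.4065 -0.3407  0.2317] [-0.48  0.24 -0.47 -0.59 -0.42] 2.0911050668814823e-13
offset cm [-9.41 56.3  13.64] turn 0
```

>>> {"api": "send_rows", "payload": {
  "motion": [
    {"offset": [0,4,0],"turn": 0},
    {"offset": [0,8.5,0],"turn": 0},
    {"offset": [0,13,0],"turn": 0},
    {"offset": [0,17.5,0],"turn": 0},
    {"offset": [0,22,0],"turn": 0},
    {"offset": [0,26.5,0],"turn": 0},
    {"offset": [-1,31,1],"turn": 0},
    {"offset": [-2,35.5,2],"turn": 0}
  ],
  "hand": -1
}}

```text
t: 40.8
eef_pos: [0.4152, -0.1349, 0.3698]
ee_rot: [-3.141, -0.549, -0.039]
force: [1.0, 0.1, -0.8]
width: 0.0004
```

>>> {"api": "send_rows", "payload": {
  "motion": [
    {"offset": [-0.5,4.5,1],"turn": 0},
    {"offset": [-1,9,2],"turn": 0},
    {"offset": [-1.5,13.5,3],"turn": 0},
    {"offset": [-2,17.5,3.5],"turn": 0},
    {"offset": [-3,20.8,4.4],"turn": 0},
    {"offset": [-3,20.8,4.4],"turn": 0},
    {"offset": [-3,20.8,4.4],"turn": 0}
  ]
}}

```text
t: 41.5
eef_pos: [0.4047, -0.344, 0.3145]
ee_rot: [-3.139, -0.544, -0.045]
force: [-0.0, -0.4, -0.6]
width: 0.0007
```

```bash
python3 - <<'E'
from ch import *
show();tilt();cham(.151,.003)
s=get_state(); Rm=R.from_euler('xyz',s['ee_rot']).as_matrix(); x,z=Rm[:,0],Rm[:,2]
for h in (.095,.0735):
    P=np.array([.4914,-.3431,h])+.0095*x-.178*z; go(P)
f=load('top');g=load('scene')
a=cv2.resize(f['frame'][150:230,290:390],(500,400),interpolation=cv2.INTER_CUBIC)
b=cv2.resize(g['frame'][170:280,80:190],(400,400),interpolation=cv2.INTER_CUBIC)
cv2.imwrite('pics/c11.png',cv2.resize(np.hstack([a,b]),(800,356)))
E
```

```text
t 41.50 pos [ 0.4047 -0.344   0.3145] q [-0.447  0.111 -0.45  -0.41  -0.54   2.276] 
z [ 0.517 -0.021 -0.856] yhead -92.5 F [-0.  -0.4 -0.6] M [ 0.01  1.95 -0.01] w 0.0007
tilt 31.2 heading -2.3 turn to level -0.22 corner [ 0.4887 -0.3473  0.1573]
top 129 X [-0.0468  0.001   0.0494] Y [-0.075  -0.0374 -0.0117] z 0.1499497926829565
scene 294 X [-0.0149  0.0023  0.0489] Y [-0.0386  0.0032  0.0356] z 0.14948816230653844
offset cm [-3.08 -0.16  5.55] turn 0
offset cm [-4.2  -0.15  7.39] turn 0
```

View pics/c11.png

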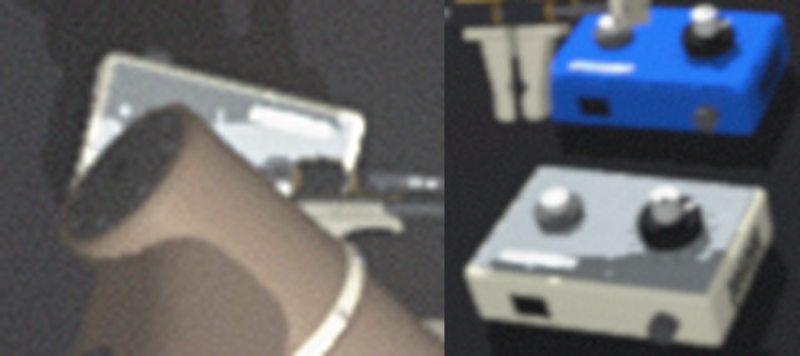

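```bash
python3 - <<'E'
from h import *
g=load('scene'); k=400/110*800/900
for n,p in (('tipcorner',[.4887,-.3473,.1573]),('button',[.4914,-.3431,.08]),('trim',[.5207,-.2505,.098])):
    q=(np.array(proj(g,p))-[80,170])*k; print(n,np.round(q+[444,0]))
E
```

```text
tipcorner [524. 114.]
button [552. 193.]
trim [662. 192.]
```

>>> {"api": "send_rows", "payload": {
  "motion": [
    {"offset": [-1,-0.1,1.8],"turn": 0},
    {"offset": [-2,-0.15,3.6],"turn": 0},
    {"offset": [-2.8,-0.15,5.0],"turn": 0},
    {"offset": [-3.1,-0.15,5.5],"turn": 0},
    {"offset": [-3.1,-0.15,5.5],"turn": 0},
    {"offset": [-3.1,-0.15,5.5],"turn": 0}
  ]
}}

```text
t: 42.2
eef_pos: [0.4084, -0.3386, 0.2547]
ee_rot: [-3.141, -0.549, -0.037]
force: [-0.8, 0.1, 0.2]
width: 0.0005
```

```bash
python3 - <<'E'
from h import *
show();tilt()
s=get_state(); Rm=R.from_euler('xyz',s['ee_rot']).as_matrix(); x,z=Rm[:,0],Rm[:,2]
for h in (.08,.0738): go(np.array([.4914,-.3431,h])+.0095*x-.178*z)
E
```

```text
t 42.20 pos [ 0.4084 -0.3386  0.2547] q [-0.457  0.197 -0.476 -0.521 -0.442  2.413] 
z [ 0.521 -0.019 -0.853] yhead -92.1 F [-0.8  0.1  0.2] M [-0.07  1.85 -0.01] w 0.0005
tilt 31.4 heading -2.1 turn to level -0.06 corner [ 0.493  -0.3416  0.0979]
offset cm [-1.07  0.15  1.44] turn 0
offset cm [-1.39  0.15  1.97] turn 0
```

>>> {"api": "send_rows", "payload": {
  "motion": [
    {"offset": [-0.6,0.1,0.8],"turn": 0},
    {"offset": [-1.05,0.15,1.4],"turn": 0},
    {"offset": [-1.25,0.15,1.7],"turn": 0},
    {"offset": [-1.4,0.15,1.95],"turn": 0},
    {"offset": [-1.4,0.15,1.95],"turn": 0},
    {"offset": [-1.4,0.15,1.95],"turn": 0}
  ]
}}

```text
t: 42.8
eef_pos: [0.4067, -0.3403, 0.2307]
ee_rot: [-3.141, -0.549, -0.038]
force: [-0.3, 1.1, 5.1]
width: 0.0006
```

```bash
python3 - <<'E'
from h import *
show();tilt()
E
```

```text
t 42.80 pos [ 0.4067 -0.3403  0.2307] q [-0.477  0.236 -0.475 -0.582 -0.416  2.493] 
z [ 0.522 -0.019 -0.853] yhead -92.2 F [-0.3  1.1  5.1] M [0.44 0.95 0.34] w 0.0006
tilt 31.5 heading -2.1 turn to level -0.07 corner [ 0.4914 -0.3434  0.0739]
```

>>> {"api": "send_rows", "payload": {
  "motion": [
    {"offset": [-0.05,0,0.08],"turn": 0},
    {"offset": [-0.1,0,0.16],"turn": 0},
    {"offset": [-0.1,0,0.16],"turn": 0},
    {"offset": [-0.1,0,0.16],"turn": 0}
  ]
}}

```text
t: 43.2
eef_pos: [0.4067, -0.3404, 0.2298]
ee_rot: [3.142, -0.551, -0.037]
force: [-4.3, 3.8, 13.7]
width: 0.0006
```

```bash
python3 - <<'E'
from h import *
show();tilt()
E
```

```text
t 43.20 pos [ 0.4067 -0.3404  0.2298] q [-0.478  0.238 -0.475 -0.587 -0.415  2.5  ] 
z [ 0.523 -0.02  -0.852] yhead -92.1 F [-4.3  3.8 13.7] M [1.22 0.52 0.75] w 0.0006
tilt 31.5 heading -2.1 turn to level 0.00 corner [ 0.4917 -0.3435  0.0731]
```

>>> {"api": "send_rows", "payload": {
  "motion": [
    {"offset": [0.6,0,-1],"turn": 0},
    {"offset": [2,0,-3.5],"turn": 0},
    {"offset": [4,0,-7],"turn": 0},
    {"offset": [5,0,-10],"turn": 0},
    {"offset": [5,0,-10],"turn": 0}
  ]
}}

```text
t: 43.7
eef_pos: [0.397, -0.3404, 0.3441]
ee_rot: [3.138, -0.554, -0.035]
force: [0.6, 0.0, -0.4]
width: 0.0004
```

```bash
python3 - <<'E'
from ch import *
show(); cham(.151,.003)
g=load('scene');P=pts(g); f=load('top')
# chamber by colour (brighter than black stage) at stage height
c=np.array([.614,.2185]);a=np.radians(-84.5); ex=np.array([np.cos(a),np.sin(a)]); ey=np.array([-ex[1],ex[0]])
xy=P[...,:2]-c; X=xy@ex;Y=xy@ey; b=g['frame'].astype(int)
m=(abs(P[...,2]-.149)<.006)&(abs(X)<.03)&(abs(Y)<.06)&(b[...,1]>130)
print(m.sum(),cv2.minAreaRect((np.c_[X[m],Y[m]]*1000).astype(np.float32)))
print('z',np.percentile(P[m][:,2],[5,50,95]))
m=(abs(P[...,2]-.079)<.003)&(np.hypot(P[...,0]-.4914,P[...,1]+.3431)<.015); print('button z',np.median(P[m][:,2]),m.sum())
for n,u in (('beaker',(.5628,-.0674,.056)),): print(n,np.round(proj(f,u)))
E
```

```text
t 43.70 pos [ 0.397  -0.3404  0.3441] q [-0.444  0.059 -0.442 -0.381 -0.586  2.246] 
z [ 0.526 -0.022 -0.85 ] yhead -92.1 F [ 0.6  0.  -0.4] M [-0.04  1.83 -0.03] w 0.0004
top 117 X [-0.0434 -0.002   0.0491] Y [-0.0746 -0.0407 -0.014 ] z 0.1499376489659392
scene 278 X [-0.0149  0.0033  0.0185] Y [-0.0374  0.003   0.0348] z 0.14959107551206924
359 ((-1.887350082397461, -5.073879241943359), (83.53124237060547, 40.643436431884766), 89.88549041748047)
z [0.14442498 0.14922199 0.1510752 ]
button z 0.07825708779468432 35
beaker [271. 171.]
```

```bash
python3 -c "
from station import *
print(job_done())"
```

```text
the job is handed in; nothing more can be done
None
```

I handed the job in at about 44 s of the 64 s. The chamber is on the stage, the ring is down at its stop, and the lamp button was pressed and came back out. No verdict is reported, so what follows rests on my own checks.

- **Ring:** gripped only on its outer rim and turned anticlockwise to the stop. It turned at about 0.05 N m, then jumped to about 0.6 N m with the grip slipping, and did the same when I backed off and repeated it. The fingers stayed clear of the trim knob by geometry; I did not measure its angle.
- **Chamber:**
  - I lifted it from the block and set it down on the bench, where it was let go about 3–4 mm up.
  - I then re-gripped it by one end, laid it on the stage edge, and slid it under the objective in three short grips with the gripper leaning back about 31°.
  - The lean was less than the 35–45° recommended, because the arm could not reach the spot at more. I saw no sign of contact with the microscope.
  - The last image and depth check has it flat, along the stage's left-right direction, about 3–5 mm short of the axis. The limit is 10 mm and my reading is good to roughly 2–3 mm.
- **Button:** pressed to its stop, with the fingertip at 73 mm and 13.7 N. Afterwards its top was back at its starting height (78 mm in that camera).
- **Disagreements and gaps:**
  - The two cameras differed by 4–7 mm in world x, and I used values in between, checked against the measured grip on the ring.
  - The last outline fit of the chamber came out too large (84 × 41 mm instead of 75 × 34), so I relied on its far end and on the move distances.
  - I did not re-measure the other things on the bench; nothing was knowingly touched.

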